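Un-nest the cell trays, load two and stack the third

TASK

Take the nest of three cell trays apart: set the blue tray home in the blue locator and the red tray home in the red locator, flat between the rails. Stand the tall black cell upright in the blue tray and the short yellow cell that stands on the worktop upright in the red tray, then stack the green tray on the red one, turned half round end for end to it, so that it sits level on the red tray's ledges above the cell instead of nesting. Do not disturb the steel dish and the blue marker pen.

Things in the scene. Friction and masses are not known exactly. Their poses are not given: they have to be found in the camera images.
- tray_green: Green open plastic tray, lowest of the nest, 0.09 kg. 134 (x) x 68 (y) x 61 mm, origin at the centre of its underside, z up. The rim's upright skirt, 10 mm deep (z 51 to 61), is 68 mm wide: grip it there, across y, near x = 0. Walls 2.4 mm, tapering to a base of 112 x 46; floor 3 mm thick. A 20 x 20 mm label tab stands out at the +x end, on this tray towards -y.
- tray_red: Red tray, same moulding and frame as tray_green, in the middle of the nest; label tab in the middle of the +x end. Trays lying the same way round nest, each 24 mm above the one below, with a clear gap of 14 mm between the skirts and 1.4 mm of play; they lift out straight up. Clear floor inside for a cell: x +-38, y +-20 mm, widening upward; floor top at z = 3 mm.
- tray_blue: Blue tray, same moulding and frame as tray_green, top of the nest; tab towards +y at the +x end. Inside each tray are ledges 55 mm above its underside: one mid +x end, two in the -x corners. A tray turned half round (its +x end over the other's -x end, centres in line) stands on them, underside 55 mm above the other's underside; sloped lips correct errors of 4 mm.
- tray_green_tab (a point): Centre of the top of the green tray's label tab: 76 mm along +x, 21 mm along -y, 58 mm above the tray's origin. Shows which way round the tray lies.
- locator_red: Fixed locator for the red tray: bright aluminium plate 156 x 90 mm, 5 mm thick, with four red rails on it, 7 mm high; origin at the centre of its underside on the worktop, x along its length. A tray's base goes between the rails lengthwise, either way round, with about 4 mm of play on each side, and its underside rests on the plate, 5 mm above the origin.
- locator_blue: Fixed locator for the blue tray, the same as locator_red but with blue rails.
- cell_yellow: Short cylindrical cell with a yellow and black sleeve, 26 mm diameter, 48 mm high, standing alone on the worktop (the three cells like it in the press fixture are not meant). Origin at the centre of its underside, z up its axis. About 0.06 kg. Standing in a tray it ends 51 mm above the tray's underside, below the ledges.
- cell_black: Tall cylindrical cell in a plain black sleeve, 22 mm diameter, 66 mm high, standing on the worktop. Origin at the centre of its underside, z up its axis. About 0.06 kg. Standing in a tray it reaches 8 mm above the rim.
- parts_dish: Round steel dish with small screws, 71 mm across, 17 mm high, origin at the centre of its underside; a bystander near the right front of the worktop.
- marker_pen: Blue marker pen lying flat, 131 mm long (y), 11 mm wide, 13 mm high, origin at the centre underneath; a bystander near the front edge of the worktop.
Things that resemble listed ones, but are neither listed nor needed, are in the scene too. What is shaped like the cell_black but orange is not meant.

How it is judged:
By the outcome, as a careful person would: the job done as asked, in the order asked, and still so for the second after the job is handed in, with the robot touching nothing.
It also fails if it takes over 136 s, if anything falls off the work surface, if the arm or the gripper's body presses on something with over 40 N, if the wrist force passes 120 N, or if a joint passes its speed limit or range.

ROBOT

A 6-joint arm with a two-finger parallel gripper is mounted at the origin on a cart in front of the work surface, level with it; the furniture and walls round the work are solid. World frame = base frame: x ahead of the robot, y to its left, z up, the work surface at z = 0. Lengths are in mm, angles in degrees, forces in N, time in s.
With the tool pointing down it reaches from about 300 to 850 mm from the base axis. Payload 4.2 kg.
Tool frame: the origin (TCP) lies midway between the tips of the shut fingers; the grasp point (between the pads) lies 19 mm behind it; y points along the fingers, z is the direction in which the jaws open and shut, and the axes are right-handed (so a half turn about y gives the same grasp; the last joint's range is limited). The gripper opens to 91 mm and grips with 3 to 60 N. Pads are 32 mm wide; open, the fingers measure 118 mm over their backs; the gripper's body (76 mm by 178 mm) begins 60 mm behind the grasp point.
Start: joints at [-1.146, 18.312, 89.639, -0, 72.044, -1.146], TCP at [575.016, 0, 213.976] pointing down, gripper open.
Joint ranges: [-177.97, 177.97], [-48.28, 115.42], [12.27, 149.76], [-77.06, 257.06], [2.81, 150.46], [-146.56, 146.56]. Speed limits (degrees/s): [147.25, 147.25, 180, 180, 180, 180].

INTERFACE

Orientations are given as [roll, pitch, yaw] about the fixed x, y, z axes, in that order (R = Rz(yaw) Ry(pitch) Rx(roll)).
In Python, from workcell import env gives the robot as it stands.
- The arm moves only by the shell command python3 -m handwheel 'ROWS' [FORCE]. ROWS is JSON, a list of rows, each a list of 3 entries, a list of its own where there are three numbers: the opening, from 0 (shut) to 1 (fully open), then the shift along the tool's x, y, z in mm, then the turn, a rotation vector about the tool's x, y, z in degrees. A call has exactly 10 rows; each row shifts and turns the commanded pose from where the row before left it, along the tool's axes as they then stand; what a row does not reach is not made up. A row lasts 1/12 s, in which the tool goes at most 41.7 mm and 7.16 degrees, less where a joint would pass 70% of its speed; a pose out of reach is approached as far as the arm can. A call is refused whole if a number of a shift passes 41.7 or a number of a turn 7.16, either way. A call with a gripper value outside its range is refused whole. The fingers move at their own pace and stop on an object; FORCE is the grip in N (left out, the last holds). Time passes only in rows, so rows that do not move let the fingers close, or fill a call up. It gives the time, the measured TCP pose, the force and the opening at its end, in the units of the state.
- env.state(): the state, without advancing time (a new reading comes with each control period).
- env.grab_frame(name): name is "scene" or "side" or "wrist"; returns the picture (480x640x3 uint8, red, green, blue); there is no depth.
- env.camera_info(name): a dict with "fx", "fy", "cx", "cy" (pixels), "camera_from_world" (4x4, takes a point from world to camera coordinates); the wrist camera has in their place "mount" (4x4, takes a point from camera to tool coordinates, whose origin is the TCP and whose axes are the tool frame's). Camera axes: x right, y down, z forward; pixel columns grow to the right and rows downward; lengths in mm; the calibration is good to about 2 mm. A picture is of the moment at which its call begins: read the wrist's pose just before it. camera_info takes no time and is no camera call.
- env.job_done(): hands the job in, once; it reports no verdict.
Trained networks look in the newest picture that a camera, given by its name, has taken for a name from the list of things; names that differ only in an ending like _2 or _b are one class to them, and where a whole thing is asked for, a point or a joint stands for the part that bears it (a point fixed in the world has none). Each returns a list of dicts, best first, with "p" (0 to 1); they miss things now and then, are a little off and sometimes report something else, mostly with a low value. They report only what shows in the picture. A call takes as long as a camera call. They do not tell look-alikes from the thing itself.
- env.masks_of(camera, label): "region" (480x640 bool, what is visible of it) and "location" ([column, row] in pixels, amid what is visible of it).
The state is a dict: "time_s": time; "qpos": joint angles; "qvel": joint speeds; "effort": joint torques, N m; "ee_pos": TCP position; "ee_rot": TCP orientation; "force": force on the tool from outside, world axes, zero at the start; "torque": the same for the moment, N m; "gripper_width": finger opening in mm.
Only numpy, scipy, OpenCV 4.12 (cv2) and the standard library are available. Lean on these libraries where they do the work, as an engineer would, in place of code of your own. Each camera call takes 0.05 s, during which the arm holds its last target.

## Working session

There is one attempt and no reset: what is moved stays moved. The work goes in short steps, Python scripts to look and compute and a shell command to move; the robot and the scene stay as the last step left them, time stands still between calls to the robot, and variables do not carry over. Pictures are saved under pics/ and viewed, and the job is handed in when it is done.

```bash
mkdir -p pics; ls; cat > h.py <<'E'
import numpy as np,cv2
from workcell import env
def save(n,f):
    im=env.grab_frame(n); cv2.imwrite('pics/'+f,im[:,:,::-1]); return im
E
python3 - <<'E'
from h import *
print(env.state())
for n in("scene","side","wrist"):
    save(n,n+"0.png"); print(n,env.camera_info(n))
E
```

```text
pics
{'time_s': 0.0, 'qpos': array([-1.14656440e+00,  1.83513505e+01,  8.97066082e+01, -1.80831701e-03,
        7.20427815e+01, -1.14849897e+00]), 'qvel': array([-0.00575609, -0.04067001,  0.01371186, -0.01850528,  0.02809107,
       -0.0052218 ]), 'effort': array([-5.01459035e-04, -4.12465632e+01, -2.31973493e+01,  7.28826877e-02,
        4.58198413e-02, -1.41870069e-04]), 'ee_pos': array([ 5.74497508e+02, -5.76739352e-03,  2.13121818e+02]), 'ee_rot': array([-9.01007544e+01,  3.00309821e-04, -8.99975067e+01]), 'force': array([ 0.25091463, -0.59815816, -0.04774932]), 'torque': array([ 0.0122285 , -0.02998857,  0.00441469]), 'gripper_width': 91.03958063297088}
scene {'fx': 525.2300280986505, 'fy': 525.2300280986505, 'cx': 315.73290287712217, 'cy': 230.90575505315576, 'camera_from_world': array([[ 6.46416516e-01, -7.62947657e-01, -7.52068656e-03,
        -4.19683309e+02],
       [-5.28931966e-01, -4.40996435e-01, -7.25088353e-01,
         2.64513024e+02],
       [ 5.49887864e-01,  4.72687019e-01, -6.88614783e-01,
         8.23763735e+02],
       [ 0.00000000e+00,  0.00000000e+00,  0.00
[... 270 characters left out ...]
074e-01, -4.63465649e-01, -8.45703829e-01,
         1.47585225e+02],
       [ 4.43247501e-01,  7.20393796e-01, -5.33445810e-01,
         9.01167303e+02],
       [ 0.00000000e+00,  0.00000000e+00,  0.00000000e+00,
         1.00000000e+00]])}
wrist {'fx': 395.3019642669508, 'fy': 395.3019642669508, 'cx': 313.90962894251396, 'cy': 234.37686349089813, 'mount': array([[ 4.35403090e-04,  9.65028458e-01,  2.62144779e-01,
        -7.41979887e+01],
       [-2.65171627e-04, -2.62144684e-01,  9.65028546e-01,
        -1.71364648e+02],
       [ 9.99999870e-01, -4.89689768e-04,  1.41759561e-04,
        -6.23215805e-01],
       [ 0.00000000e+00,  0.00000000e+00,  0.00000000e+00,
         1.00000000e+00]])}
```

View pics/scene0.png

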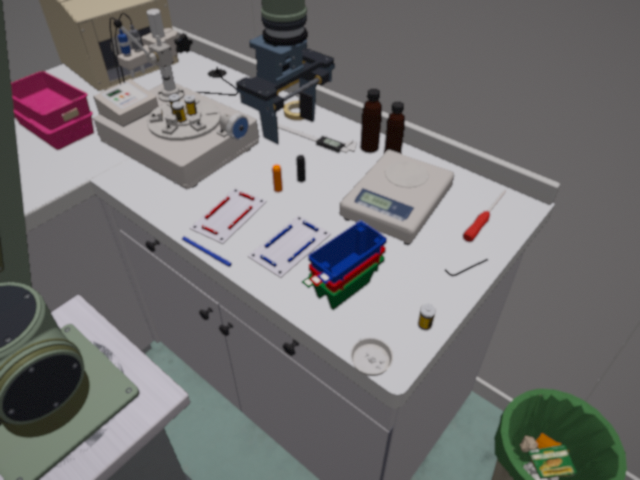

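View pics/side0.png

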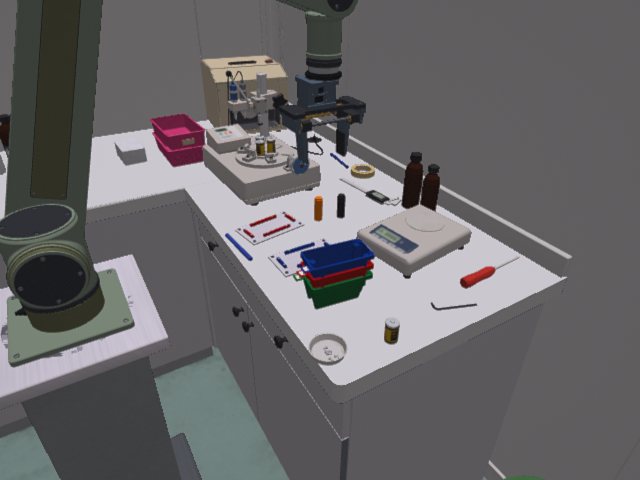

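View pics/wrist0.png

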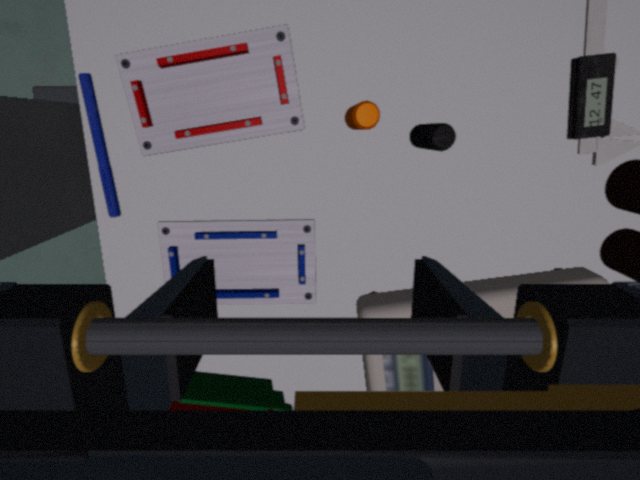

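```bash
cat > h.py <<'E'
import numpy as np,cv2,pickle
from scipy.spatial.transform import Rotation as Ro
from scipy.optimize import least_squares
from workcell import env
def T_tool(st):
    T=np.eye(4); T[:3,:3]=Ro.from_euler('xyz',st['ee_rot'],degrees=True).as_matrix(); T[:3,3]=st['ee_pos']; return T
def cam(n,st=None):
    c=env.camera_info(n); K=np.array([[c['fx'],0,c['cx']],[0,c['fy'],c['cy']],[0,0,1]])
    if n=='wrist':
        M=np.linalg.inv(T_tool(st or env.state())@c['mount'])
    else: M=c['camera_from_world']
    return K,M
def save(n,f):
    C=cam(n); im=env.grab_frame(n); cv2.imwrite('pics/'+f,im[:,:,::-1]); return C,im
def proj(C,P):
    P=np.atleast_2d(P).astype(float); p=(C[0]@(C[1][:3,:3]@P.T+C[1][:3,3:])).T; return p[:,:2]/p[:,2:]
def back(C,uv,z):
    K,M=C; d=M[:3,:3].T@np.linalg.inv(K)@np.array([uv[0],uv[1],1.]); o=-M[:3,:3].T@M[:3,3]
    return (o+d*(z-o[2])/d[2])
def pose(p,P):
    x,y,z,a=p; a=np.radians(a); c,s=np.cos(a),np.sin(a); P=np.atleast_2d(P)
    return np.c_[x+c*P[:,0]-s*P[:,1],y+s*P[:,0]+c*P[:,1],z+P[:,2]]
def box(lx,ly,z0,lx2=None,ly2=None,z1=None):
    b=[[sx*lx/2,sy*ly/2,z0] for sx,sy in((1,1),(-1,1),(-1,-1),(1,-1))]
    return np.array(b,float)
def poly(im,C,P,col,closed=True):
    cv2.polylines(im,[np.round(proj(C,P)*8).astype(int)],closed,col,1,cv2.LINE_AA,3)
def draw_tray(im,C,p,tab,col):
    for L in (box(134,68,61),box(134,68,51),box(112,46,0)): poly(im,C,pose(p,L),col)
    t=np.array([[66,tab-10,58],[86,tab-10,58],[86,tab+10,58],[66,tab+10,58]]); poly(im,C,pose(p,t),col)
E
python3 - <<'E'
from h import *
names=["tray_green","tray_red","tray_blue","tray_green_tab","locator_red","locator_blue","cell_yellow","cell_black","parts_dish","marker_pen"]
D={}
for n in("scene","side","wrist"):
    C,im=save(n,n+"1.png"); 
    for l in names:
        r=env.masks_of(n,l); D[n,l]=r
        print(n,l,[(round(q['p'],2),np.round(q['location']).tolist(),int(q['region'].sum()),np.round(back(C,q['location'],0)[:2]).tolist()) for q in r])
    D[n]=(C,im)
pickle.dump(D,open('d.pkl','wb'))
print(env.state()['time_s'])
E
```

```text
scene tray_green [(0.77, [342.0, 284.0], 1127, [483.0, -207.0])]
scene tray_red [(0.63, [341.0, 273.0], 754, [503.0, -187.0])]
scene tray_blue [(0.58, [345.0, 249.0], 2694, [558.0, -154.0]), (0.51, [227.0, 217.0], 2119, [473.0, 102.0])]
scene tray_green_tab [(0.8, [342.0, 286.0], 1011, [479.0, -210.0])]
scene locator_red [(0.82, [228.0, 216.0], 2086, [476.0, 103.0]), (0.37, [346.0, 274.0], 570, [509.0, -196.0])]
scene locator_blue [(0.81, [287.0, 243.0], 2475, [497.0, -52.0])]
scene cell_yellow [(0.65, [426.0, 319.0], 387, [515.0, -370.0])]
scene cell_black [(0.82, [300.0, 168.0], 267, [705.0, 97.0]), (0.65, [277.0, 176.0], 267, [647.0, 117.0])]
scene parts_dish [(0.59, [376.0, 354.0], 1313, [398.0, -344.0]), (0.17, [345.0, 248.0], 2759, [561.0, -152.0])]
scene marker_pen []
side tray_green [(0.84, [336.0, 292.0], 1333, [488.0, -207.0])]
side tray_red [(0.7, [337.0, 276.0], 650, [521.0, -160.0])]
side tray_blue [(0.74, [338.0, 260.0], 1930, [555.0, -110.0]), (0.39, [340.0, 275.0], 615, [529.0, -160.0])]
side tray_green_tab [(0.56, [332.0, 291.0], 1418, [484.0, -199.0])]
side locator_
[... 446 characters left out ...]
0]), (0.33, [334.0, 291.0], 1292, [487.0, -200.0])]
wrist tray_green [(0.62, [234.0, 395.0], 3060, [484.0, -219.0])]
wrist tray_red [(0.93, [194.0, 409.0], 420, [436.0, -238.0]), (0.17, [211.0, 87.0], 17847, [480.0, 110.0])]
wrist tray_blue [(0.3, [232.0, 393.0], 3085, [481.0, -217.0])]
wrist tray_green_tab [(0.98, [230.0, 394.0], 3048, [480.0, -218.0])]
wrist locator_red [(0.8, [211.0, 88.0], 17928, [480.0, 109.0])]
wrist locator_blue [(0.67, [250.0, 256.0], 10931, [509.0, -53.0])]
wrist cell_yellow []
wrist cell_black [(0.95, [434.0, 136.0], 1107, [688.0, 66.0]), (0.9, [362.0, 118.0], 820, [619.0, 82.0])]
wrist parts_dish []
wrist marker_pen [(0.65, [97.0, 143.0], 1730, [368.0, 60.0])]
1.8
```

```bash
python3 -m handwheel '[[1,[38,0,5],[0,0,0]],[1,[38,0,5],[0,0,0]],[1,[38,0,5],[0,0,0]],[1,[38,0,5],[0,0,0]],[1,[38,0,5],[0,0,0]],[1,[0,0,0],[0,-7,0]],[1,[0,0,0],[0,-7,0]],[1,[0,0,0],[0,-7,0]],[1,[0,0,0],[0,-7,0]],[1,[0,0,0],[0,-7,0]]]'
python3 -m handwheel '[[1,[0,0,0],[0,-7,0]],[1,[0,0,0],[0,-7,0]],[1,[0,0,0],[0,-7,0]],[1,[0,0,0],[0,-7,0]],[1,[0,0,0],[0,-7,0]],[1,[0,0,0],[0,-7,0]],[1,[0,0,0],[0,-7,0]],[1,[0,0,0],[0,-6,0]],[1,[0,0,0],[0,0,0]],[1,[0,0,0],[0,0,0]]]'
python3 - <<'E'
from h import *
s=env.state();print(s['qpos'],s['ee_pos'],s['ee_rot'])
C,im=save('wrist','w2.png'); pickle.dump((C,im),open('w2.pkl','wb'))
E
```

```text
time_s: 2.63
ee_pos: [600.0, -190.2, 213.8]
ee_rot: [-90.0, 0.0, -54.7]
force: [0.8, 1.1, 0.3]
gripper_width: 90.8
time_s: 3.47
ee_pos: [600.0, -190.0, 213.9]
ee_rot: [-90.0, -0.0, -0.2]
force: [0.8, 0.3, 0.7]
gripper_width: 91.3
[-1.86189733e+01  2.32616489e+01  8.20452589e+01  5.50659819e-03
  7.46917545e+01 -1.08462138e+02] [ 600.02909242 -189.98537291  213.94153293] [-8.99953857e+01 -2.95068711e-03 -1.58289493e-01]
```

View pics/w2.png

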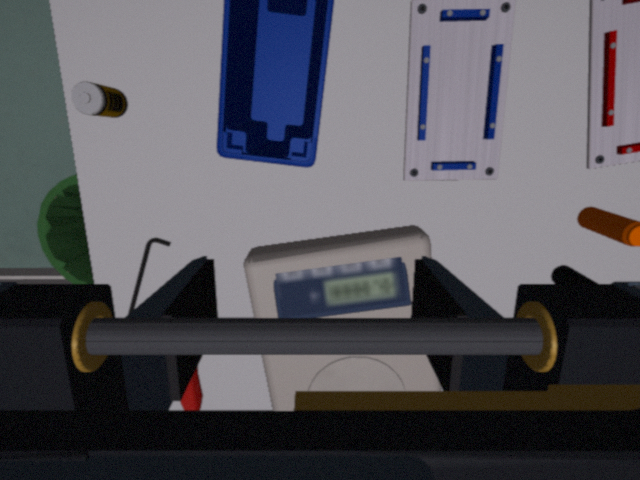

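```bash
python3 -m handwheel '[[1,[-20,-10,0],[0,0,0]],[1,[-20,-10,0],[0,0,0]],[1,[-20,-10,0],[0,0,0]],[1,[-20,-10,0],[0,0,0]],[1,[0,0,0],[0,0,0]],[1,[0,0,0],[0,0,0]],[1,[0,0,0],[0,0,0]],[1,[0,0,0],[0,0,0]],[1,[0,0,0],[0,0,0]],[1,[0,0,0],[0,0,0]]]'
python3 - <<'E'
from h import *
s=env.state();print(s['qpos'],s['ee_pos'],s['ee_rot'])
C,im=save('wrist','w3.png'); pickle.dump((C,im),open('w3.pkl','wb'))
E
```

```text
time_s: 4.35
ee_pos: [520.5, -189.9, 253.2]
ee_rot: [-90.0, 0.1, 0.0]
force: [-0.1, -0.1, -0.2]
gripper_width: 91.0
[-2.12383440e+01  1.51751107e+01  8.84380401e+01  4.87475638e-03
  7.64498143e+01 -1.11245897e+02] [ 520.45646232 -189.90480527  253.16297181] [-8.99727675e+01  5.69686876e-02  6.42161933e-03]
```

View pics/w3.png

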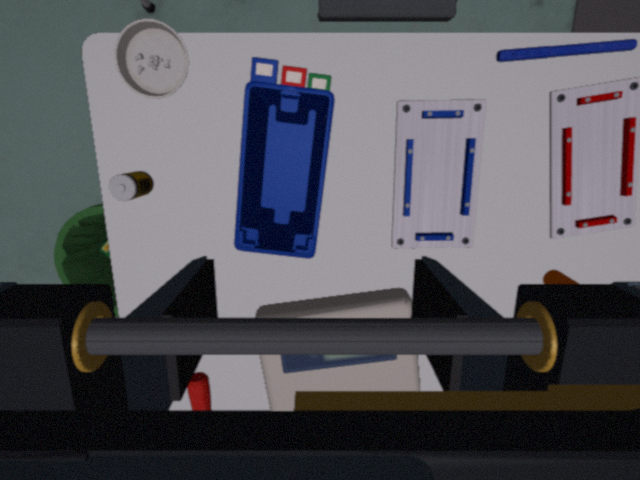

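```bash
cat >> h.py <<'E'
def rect(C,mask,z):
    ys,xs=np.nonzero(mask); P=np.array([back(C,(x,y),z)[:2] for x,y in zip(xs,ys)],np.float32)
    return cv2.minAreaRect(P)
def big(m,n=1,k=3):
    m=cv2.morphologyEx(m.astype(np.uint8),cv2.MORPH_CLOSE,np.ones((k,k))); c,l,s,_=cv2.connectedComponentsWithStats(m)
    o=np.argsort(-s[1:,4])[:n]+1; return np.isin(l,o)
E
python3 - <<'E'
from h import *
C,im=pickle.load(open('w3.pkl','rb'))
h=cv2.cvtColor(im,cv2.COLOR_RGB2HSV).astype(int); H,S,V=h[...,0],h[...,1],h[...,2]
blue=(H>105)&(H<130)&(S>130); red=((H<8)|(H>172))&(S>130); yy,xx=np.mgrid[:480,:640]
mb=blue&(xx<345)&(xx>225)&(yy>75)&(yy<262)
# drop tab: rows above rim
print('blue tray',rect(C,mb,109))
lb=blue&(xx>380)&(xx<490)&(yy>90)&(yy<250); print('locb',rect(C,lb,12))
C2,im2=pickle.load(open('w2.pkl','rb'))
lr=red&(xx>540)&(yy<250); print('locr(w3)',rect(C,lr,12))
D=pickle.load(open('d.pkl','rb')); C0,im0=D['wrist']
h=cv2.cvtColor(im0,cv2.COLOR_RGB2HSV).astype(int); red0=((h[...,0]<8)|(h[...,0]>172))&(h[...,1]>130)&(yy<200)&(xx<310)
print('locr(w1)',rect(C0,red0,12), red0.sum())
E
```

```text
blue tray ((479.3798828125, -214.90438842773438), (66.84976959228516, 138.51788330078125), 83.13665008544922)
locb ((496.8908386230469, -60.034515380859375), (133.20437622070312, 68.45824432373047), 0.7246457934379578)
locr(w3) ((481.2218322753906, 103.50892639160156), (134.05287170410156, 71.28339385986328), 9.256324768066406)
locr(w1) ((480.82177734375, 104.63087463378906), (134.43496704101562, 68.30851745605469), 9.041644096374512) 1995
```

```bash
python3 - <<'E'
from h import *
C,im=pickle.load(open('w3.pkl','rb')); o=im[:,:,::-1].copy()
draw_tray(o,C,(481,-214.9,48,173.1),21,(255,255,0))
draw_tray(o,C,(481,-214.9,24,173.1),0,(0,0,255))
draw_tray(o,C,(481,-214.9,0,173.1),-21,(0,255,0))
for p in((496.9,-60,5,.7),(481,104,5,9.1)):
    poly(o,C,pose(p,box(156,90,0)),(255,0,255)); poly(o,C,pose(p,box(134,69,7)),(255,0,255))
cv2.imwrite('pics/o3.png',cv2.resize(o[20:270,90:640],None,fx=1.45,fy=1.45,interpolation=cv2.INTER_CUBIC))
cv2.imwrite('pics/o3b.png',cv2.resize(o[50:270,200:350],None,fx=2.7,fy=2.7,interpolation=cv2.INTER_CUBIC))
E
```

```text
(no output)
```

View pics/o3.png

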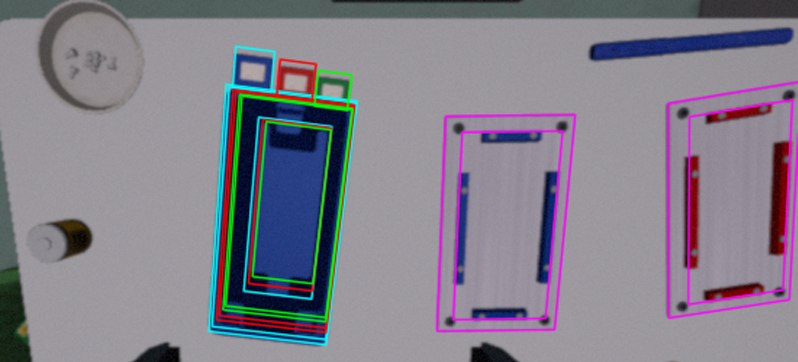

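View pics/o3b.png

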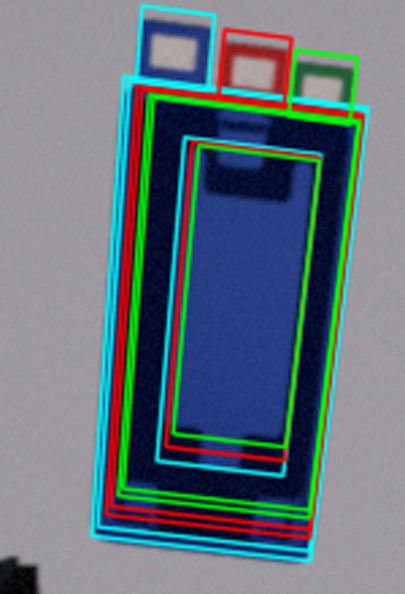

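```bash
cat >> h.py <<'E'
def tray_sil(C,p,tab,shape=(480,640)):
    m=np.zeros(shape,np.uint8)
    a=np.r_[box(134,68,61),box(134,68,51)]; t=np.array([[66,tab-10,58],[86,tab-10,58],[86,tab+10,58],[66,tab+10,58]])
    for P in(a,t):
        hh=cv2.convexHull(proj(C,pose(p,P)).astype(np.float32)); cv2.fillPoly(m,[np.round(hh*16).astype(int)],1,cv2.LINE_8,4)
    return m>0
def fit_tray(C,mask,p0,tab):
    from scipy.optimize import minimize
    mk=cv2.GaussianBlur(mask.astype(np.float32),(0,0),1.)
    f=lambda q:((cv2.GaussianBlur(tray_sil(C,(q[0],q[1],p0[2],q[2]),tab).astype(np.float32),(0,0),1.)-mk)**2).sum()
    r=minimize(f,[p0[0],p0[1],p0[3]],method='Nelder-Mead',options=dict(initial_simplex=[[p0[0]-3,p0[1]-3,p0[3]-2],[p0[0]+3,p0[1],p0[3]],[p0[0],p0[1]+3,p0[3]],[p0[0],p0[1],p0[3]+2]]))
    return r.x,r.fun
E
python3 - <<'E'
from h import *
C,im=pickle.load(open('w3.pkl','rb')); o=im[:,:,::-1].copy()
h=cv2.cvtColor(im,cv2.COLOR_RGB2HSV).astype(int); H,S,V=h[...,0],h[...,1],h[...,2]
blue=(H>105)&(H<130)&(S>110); yy,xx=np.mgrid[:480,:640]
m=blue&(xx<345)&(xx>225)&(yy>45)&(yy<265)
n,l,s,_=cv2.connectedComponentsWithStats(m.astype(np.uint8)); 
cs,_=cv2.findContours(m.astype(np.uint8),cv2.RETR_EXTERNAL,cv2.CHAIN_APPROX_NONE); mm=np.zeros(m.shape,np.uint8); cv2.drawContours(mm,[c for c in cs if cv2.contourArea(c)>50],-1,1,-1)
r,e=fit_tray(C,mm>0,(481,-214.9,48,173.1),21); print(r,e,mm.sum())
draw_tray(o,C,(r[0],r[1],48,r[2]),21,(255,255,0))
cv2.imwrite('pics/o3c.png',cv2.resize(o[50:270,200:350],None,fx=2.7,fy=2.7,interpolation=cv2.INTER_CUBIC))
E
```

```text
[ 482.84953704 -215.06435185  173.27746914] 215.18154907226562 14886
```

View pics/o3c.png

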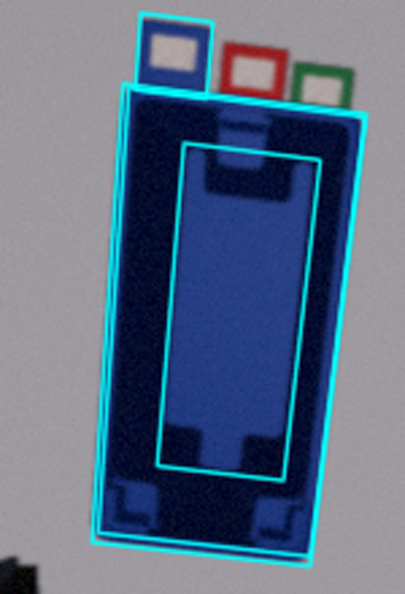

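```bash
python3 -m handwheel '[[1,[-19,20,-12.5],[0,0,0]],[1,[-18.5,20,-12.5],[0,0,0]],[1,[0,0,0],[0,6.7,0]],[1,[0,30,0],[0,0,0]],[1,[0,30,0],[0,0,0]],[1,[0,30,0],[0,0,0]],[1,[0,20,0],[0,0,0]],[1,[0,12,0],[0,0,0]],[1,[0,0,0],[0,0,0]],[1,[0,0,0],[0,0,0]]]' 20
python3 - <<'E'
from h import *
C,im=save('scene','s4.png'); cv2.imwrite('pics/s4.png',cv2.resize(im[150:350,220:480,::-1],None,fx=3,fy=3))
C,im=save('side','s4b.png'); cv2.imwrite('pics/s4b.png',cv2.resize(im[180:380,220:480,::-1],None,fx=3,fy=3))
E
```

```text
time_s: 5.23
ee_pos: [482.5, -214.9, 91.5]
ee_rot: [-90.0, 0.1, -6.7]
force: [0.7, -0.7, -0.2]
gripper_width: 91.2
```

View pics/s4.png

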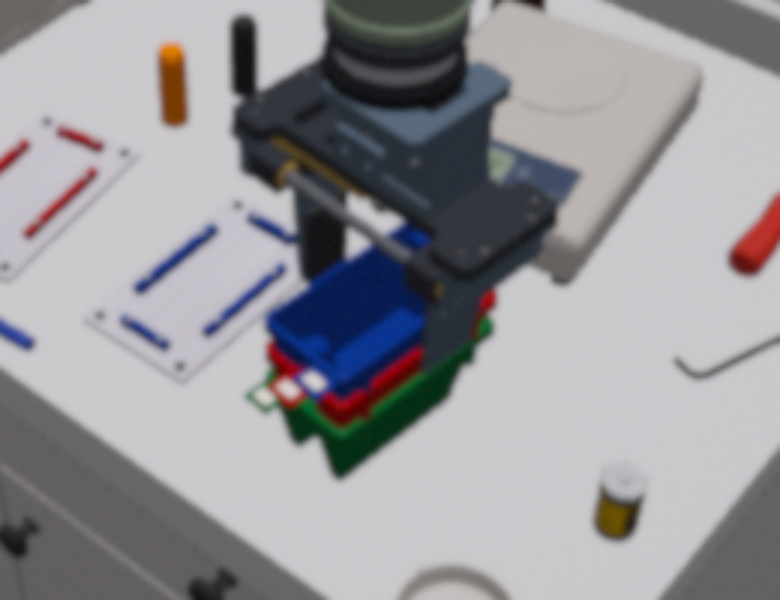

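View pics/s4b.png

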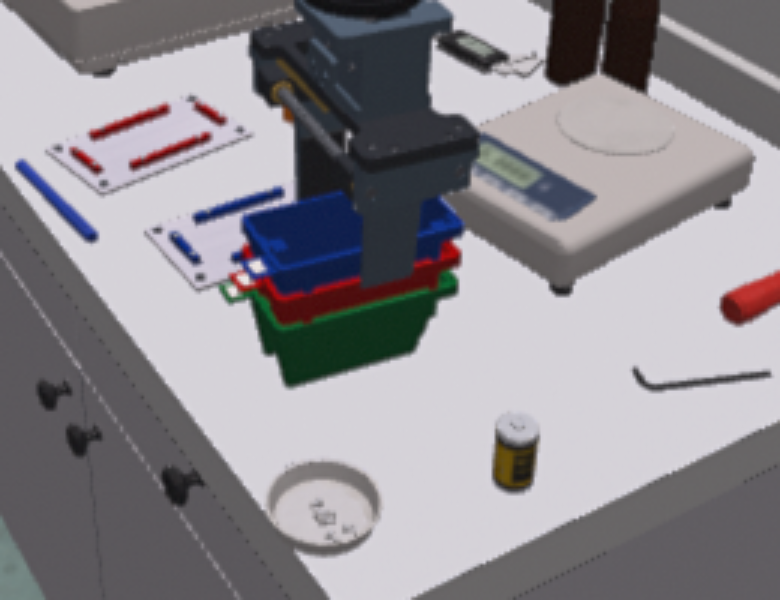

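```bash
python3 -m handwheel '[[0,[0,0,0],[0,0,0]],[0,[0,0,0],[0,0,0]],[0,[0,0,0],[0,0,0]],[0,[0,0,0],[0,0,0]],[0,[0,0,0],[0,0,0]],[0,[0,0,0],[0,0,0]],[0,[0,-5,0],[0,0,0]],[0,[0,-10,0],[0,0,0]],[0,[0,-20,0],[0,0,0]],[0,[0,-20,0],[0,0,0]]]' 20
python3 - <<'E'
from h import *
C,im=save('scene','s5.png'); cv2.imwrite('pics/s5.png',cv2.resize(im[150:350,220:480,::-1],None,fx=3,fy=3))
print(env.state()['force'],env.state()['gripper_width'])
E
```

```text
time_s: 6.17
ee_pos: [482.0, -214.7, 147.5]
ee_rot: [-90.0, 0.1, -6.7]
force: [0.2, 0.0, -0.9]
gripper_width: 68.2
[ 1.16664761 -1.14228426  2.03317877] 68.05358057308287
```

View pics/s5.png

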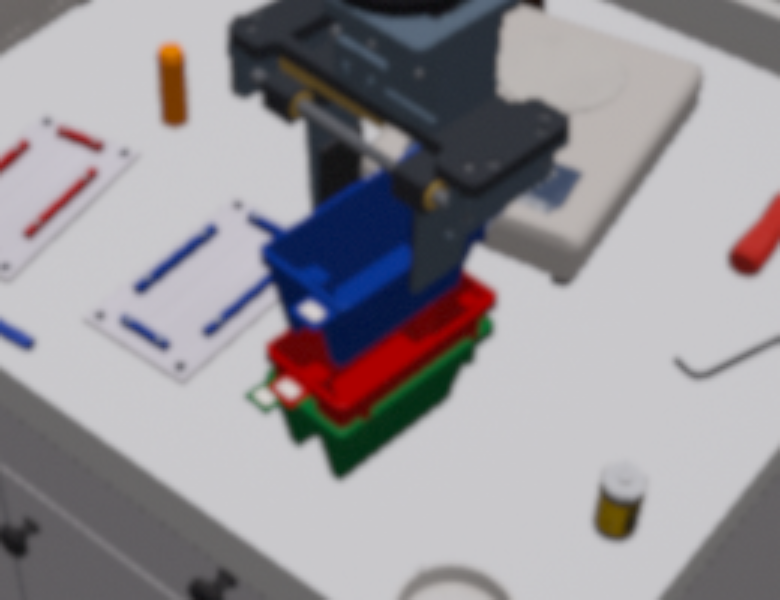

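```bash
python3 -m handwheel '[[0,[0,-20,0],[0,-3.7,0]],[0,[0,0,0],[0,-3.7,0]],[0,[4.2,0,38.6],[0,0,0]],[0,[4.2,0,38.6],[0,0,0]],[0,[4.2,0,38.6],[0,0,0]],[0,[4.2,0,38.6],[0,0,0]],[0,[0,30,0],[0,0,0]],[0,[0,30,0],[0,0,0]],[0,[0,30,0],[0,0,0]],[0,[0,0,0],[0,0,0]]]'
python3 - <<'E'
from h import *
s=env.state();print(s['ee_pos'],s['ee_rot'],s['gripper_width'])
for n in('scene','side','wrist'):
    C,im=save(n,n+'6.png')
    o=im[:,:,::-1].copy(); x,y,z=s['ee_pos']; draw_tray(o,C,(x+.8,y,z-43.4,180.7),21,(255,255,0)); poly(o,C,pose((496.9,-60,5,.7),box(156,90,0)),(255,0,255))
    u,v=map(int,proj(C,[x,y,z])[0]) if n!='wrist' else (240,240)
    cv2.imwrite('pics/%s6.png'%n,cv2.resize(o[max(0,v-120):v+120,max(0,u-150):u+150],None,fx=2.4,fy=2.4) if n!='wrist' else o)
E
```

```text
time_s: 7.05
ee_pos: [493.3, -59.3, 72.6]
ee_rot: [-89.9, 0.6, 0.8]
force: [-0.7, -0.3, -2.1]
gripper_width: 68.2
[493.25221501 -59.30345207  72.56142401] [-89.89911854   0.6138785    0.75328323] 68.23144059038214
```

View pics/scene6.png

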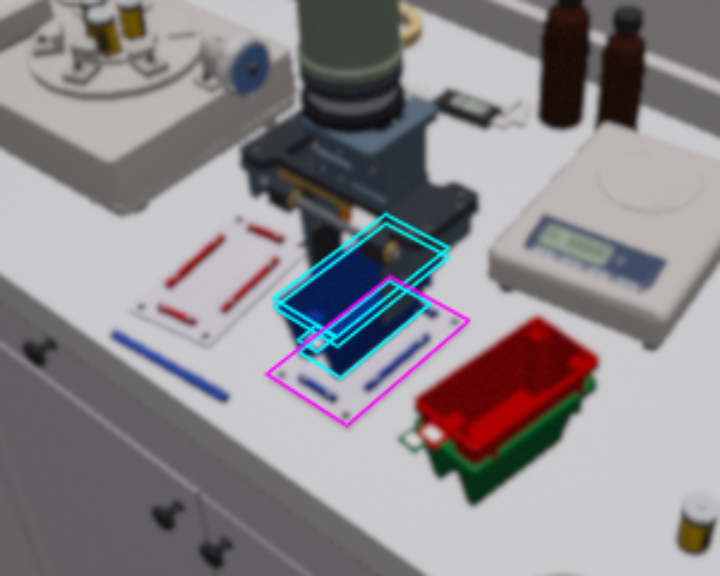

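View pics/side6.png

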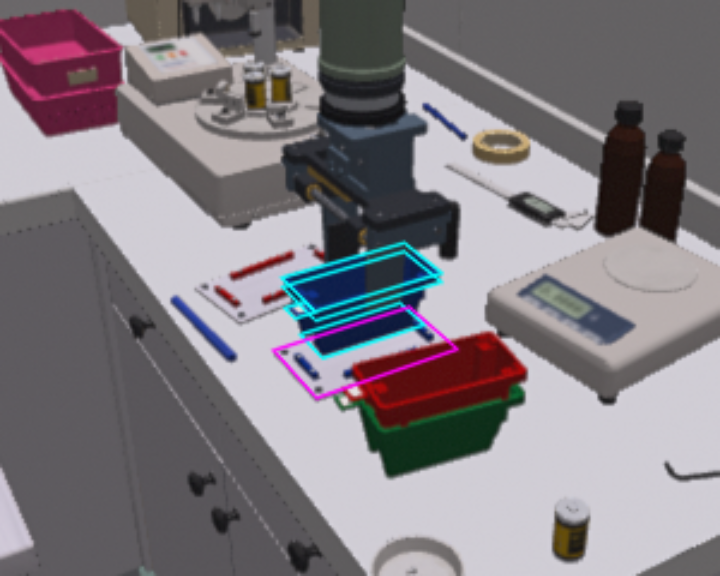

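View pics/wrist6.png

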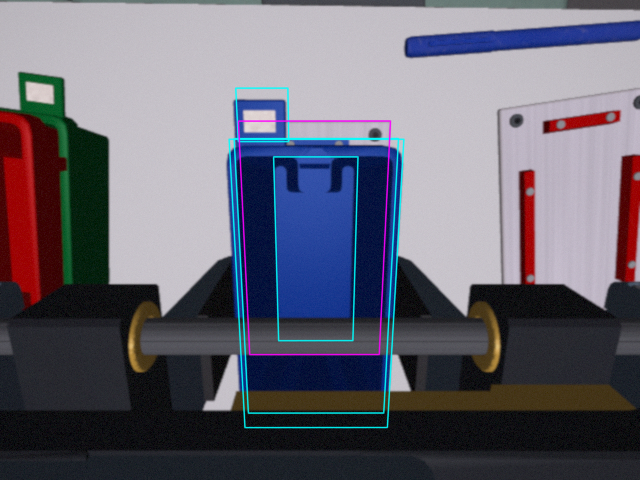

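```bash
python3 - <<'E'
from h import *
s=env.state();print(s['time_s'],s['ee_pos'],s['ee_rot'],s['gripper_width'])
C,im=save('wrist','w7.png'); 
h=cv2.cvtColor(im,cv2.COLOR_RGB2HSV).astype(int)
for z in (0,-8,8):
    o=im[:,:,::-1].copy(); x,y,zz=s['ee_pos']
    for dx,col in((0,(255,255,0)),(4,(0,255,255))): draw_tray(o,C,(x+.8+dx,y,zz-43.4+z,180.7),21,col)
    cv2.imwrite('pics/w7_%d.png'%z,o[60:320,180:460])
cv2.imwrite('pics/w7m.png',np.hstack([cv2.imread('pics/w7_%d.png'%z) for z in(0,-8,)]))
E
```

```text
7.2 [498.38739152 -60.62224536  78.14117999] [-90.0124543   -0.09869017   0.68623926] 68.3735869906863
```

View pics/w7m.png

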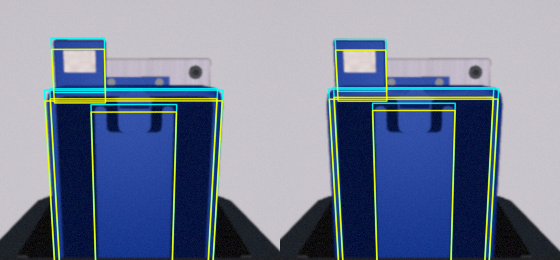

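```bash
python3 -m handwheel '[[0,[-2,0,0.5],[0,0,0]],[0,[0,8,0],[0,0,0]],[0,[0,8,0],[0,0,0]],[0,[0,6,0],[0,0,0]],[0,[0,4,0],[0,0,0]],[0,[0,2,0],[0,0,0]],[0,[0,1,0],[0,0,0]],[0,[0,0,0],[0,0,0]],[0,[0,0,0],[0,0,0]],[0,[0,0,0],[0,0,0]]]'
python3 - <<'E'
from h import *
s=env.state();print(s['time_s'],s['ee_pos'],s['ee_rot'],s['gripper_width'],s['force'])
C,im=save('wrist','w8.png'); save('scene','s8.png'); C,im=save('side','sd8.png'); cv2.imwrite('pics/sd8.png',cv2.resize(im[200:320,200:400,::-1],None,fx=3.5,fy=3.5))
E
```

```text
time_s: 8.08
ee_pos: [494.7, -60.0, 49.4]
ee_rot: [-90.0, 0.1, 0.7]
force: [-6.0, -0.1, 15.0]
gripper_width: 67.8
8.0833 [494.74717218 -60.03112314  49.37572131] [-9.00073695e+01  5.79453209e-02  6.96451488e-01] 67.82903121290953 [-5.96032807 -0.10580548 15.00165713]
```

View pics/sd8.png

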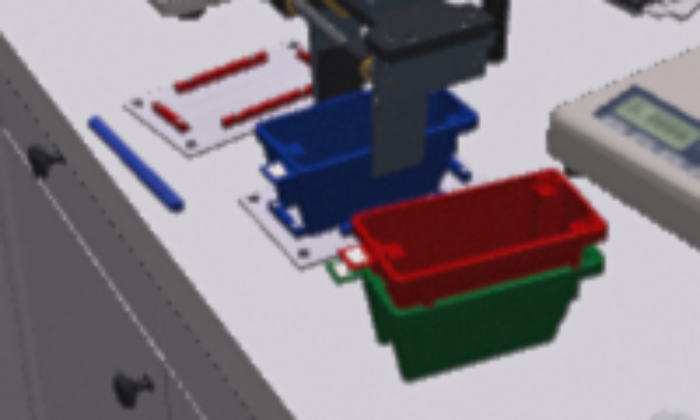

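View pics/w8.png

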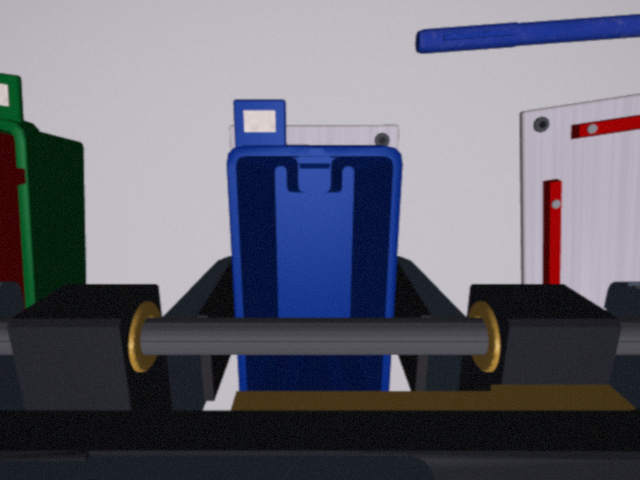

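```bash
python3 -m handwheel '[[1,[0,0,0],[0,0,0]],[1,[0,0,0],[0,0,0]],[1,[0,0,0],[0,0,0]],[1,[0,0,0],[0,0,0]],[1,[0,0,0],[0,0,0]],[1,[0,-30,0],[0,0,0]],[1,[0,-40,0],[0,0,0]],[1,[0,-40,0],[0,0,0]],[1,[0,-40,0],[0,0,0]],[1,[0,0,0],[0,0,0]]]'
python3 -m handwheel '[[1,[0,-30,0],[0,0,0]],[1,[36,0,0],[0,0,0]],[1,[36,0,-20],[0,0,0]],[1,[0,0,-20],[0,0,0]],[1,[0,0,-20],[0,0,0]],[1,[0,0,-20],[0,0,0]],[1,[0,0,0],[0,0,0]],[1,[0,0,0],[0,0,0]],[1,[0,0,0],[0,0,0]],[1,[0,0,0],[0,0,0]]]'
python3 - <<'E'
from h import *
s=env.state();print(s['time_s'],s['ee_pos'],s['ee_rot'],s['gripper_width'],s['force'])
for n in('scene','side','wrist'):
    C,im=save(n,n+'9.png'); pickle.dump((C,im),open(n+'9.pkl','wb'))
    cv2.imwrite('pics/%s9.png'%n, im[:,:,::-1] if n=='wrist' else cv2.resize(im[180:330,200:430,::-1],None,fx=3.4,fy=3.4))
E
```

```text
time_s: 9.07
ee_pos: [500.1, -60.6, 205.7]
ee_rot: [-90.1, -0.9, 0.7]
force: [1.7, -0.0, 0.7]
gripper_width: 91.2
time_s: 9.9
ee_pos: [568.3, -138.1, 227.8]
ee_rot: [-90.0, 0.0, 0.7]
force: [0.5, -0.6, -1.2]
gripper_width: 90.9
9.9 [ 568.28155779 -138.11542953  227.83548302] [-8.99687017e+01  7.87363585e-03  7.44321730e-01] 90.9327667547957 [ 0.49587293 -0.60862348 -1.178176  ]
```

View pics/scene9.png

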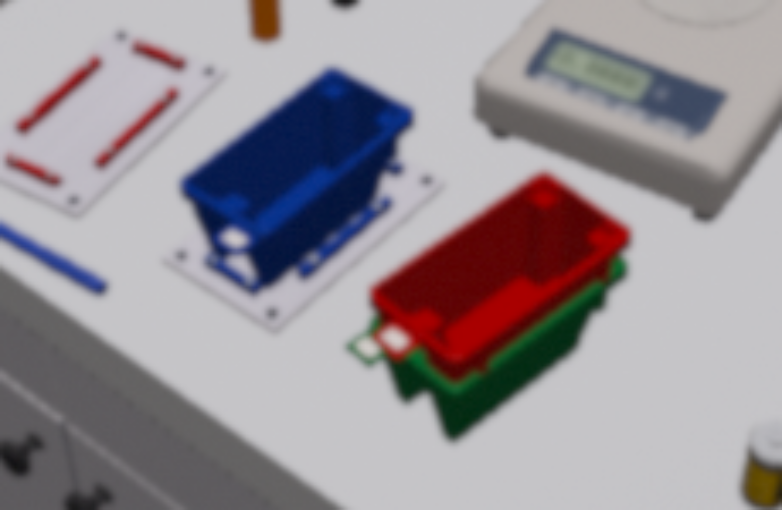

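View pics/side9.png

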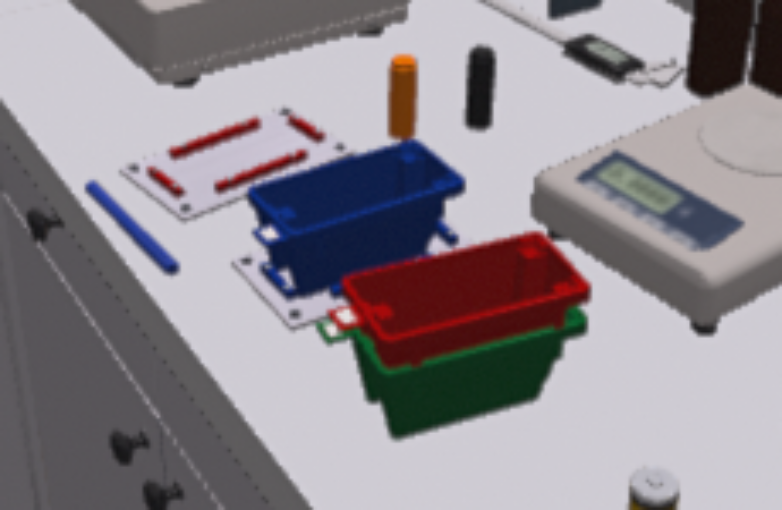

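View pics/wrist9.png

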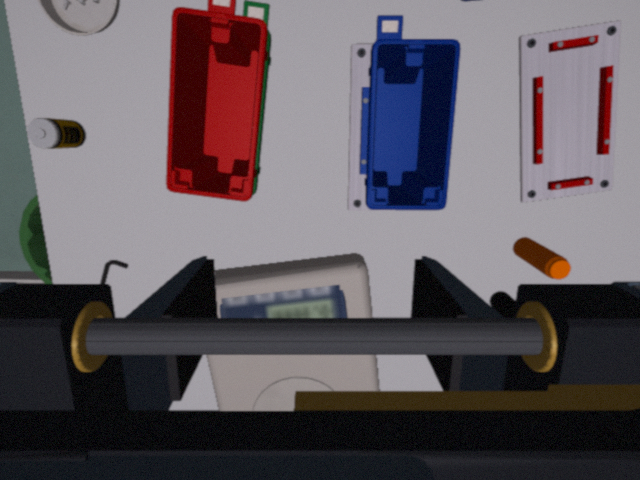

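```bash
cat >> h.py <<'E'
def cmask(im,color,x0,x1,y0,y1,area=50):
    h=cv2.cvtColor(im,cv2.COLOR_RGB2HSV).astype(int); H,S=h[...,0],h[...,1]
    m={'blue':(H>105)&(H<130)&(S>110),'red':((H<8)|(H>172))&(S>110),'green':(H>50)&(H<85)&(S>80)}[color]
    w=np.zeros(m.shape,bool); w[y0:y1,x0:x1]=1; m=m&w
    cs,_=cv2.findContours(m.astype(np.uint8),cv2.RETR_EXTERNAL,cv2.CHAIN_APPROX_NONE); mm=np.zeros(m.shape,np.uint8); cv2.drawContours(mm,[c for c in cs if cv2.contourArea(c)>area],-1,1,-1)
    return mm>0
E
python3 - <<'E'
from h import *
C,im=pickle.load(open('wrist9.pkl','rb'))
m=cmask(im,'blue',364,470,10,215)
h=cv2.cvtColor(im,cv2.COLOR_RGB2HSV)
for z in(5,8,12):
    print(z,fit_tray(C,m,(497,-60,z,180.7),21))
lb=cmask(im,'red',515,640,20,200,5); print('locr',rect(C,lb,12))
r,e=fit_tray(C,m,(497,-60,5,180.7),21)
R=[]
for n,(y,x) in dict(scene=(190,230),side=(190,260),wrist=(0,330)).items():
    C,im=pickle.load(open(n+'9.pkl','rb')); o=cv2.resize(im[:,:,::-1],None,fx=1,fy=1).copy()
    draw_tray(o,C,(r[0],r[1],5,r[2]),21,(255,255,0)); poly(o,C,pose((496.9,-60,5,.7),box(156,90,0)),(255,0,255));poly(o,C,pose((496.9,-60,12,.7),box(133.2,68.5,0)),(255,0,255))
    c=o[y:y+110,x:x+130] if n!='wrist' else o[10:220,330:480]
    R.append(cv2.resize(c,(c.shape[1]*400//c.shape[0],400)))
cv2.imwrite('pics/o9.png',np.hstack(R)[:, :]); print(np.hstack(R).shape)
E
```

```text
5 (array([494.85213083, -60.58350884, 179.98904592]), np.float64(399.88897705078125))
8 (array([493.92892215, -61.16744728, 180.34201282]), np.float64(575.2972412109375))
12 (array([495.724621  , -62.57913208, 180.42680801]), np.float64(740.8013305664062))
locr ((481.0580139160156, 103.76277160644531), (134.4740753173828, 70.90913391113281), 9.074028015136719)
(400, 1229, 3)
```

```bash
python3 - <<'E'
import cv2
a=cv2.imread('pics/o9.png'); cv2.imwrite('pics/o9a.png',a[:,:472]);cv2.imwrite('pics/o9b.png',a[:,472:])
E
```

```text
(no output)
```

View pics/o9a.png

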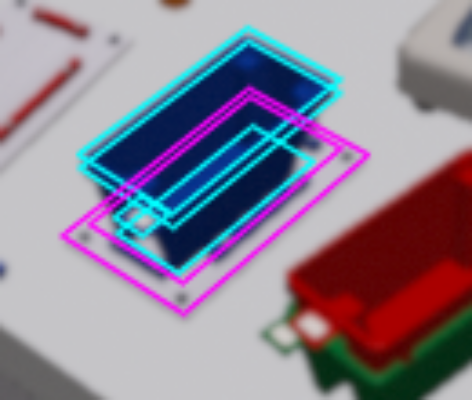

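View pics/o9b.png

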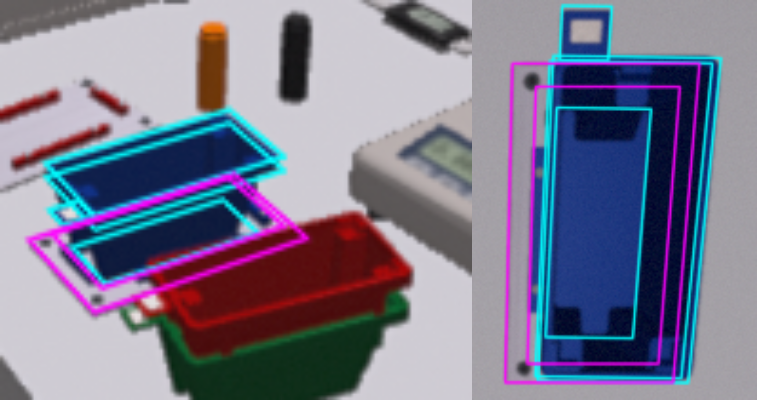

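```bash
python3 - <<'E'
from h import *
C,im=pickle.load(open('wrist9.pkl','rb'))
m=cmask(im,'red',155,280,0,210)
r,e=fit_tray(C,m,(483,-215,24,173.3),0); print(r,e)
o=im[:,:,::-1].copy(); draw_tray(o,C,(r[0],r[1],24,r[2]),0,(255,255,0)); cv2.imwrite('pics/o9r.png',cv2.resize(o[:220,140:300],None,fx=2.5,fy=2.5))
s=env.state(); T=T_tool(s); a=np.radians(-7)
print(s['ee_pos'], T[:3,:3].T@(np.array([r[0],r[1],s['ee_pos'][2]])-s['ee_pos']))
E
```

```text
[ 481.80975562 -215.42821827  173.59597777] 287.1566162109375
[ 568.3865994  -138.20200153  228.09346544] [-8.75965787e+01 -3.87256725e-02 -7.60675774e+01]
```

View pics/o9r.png

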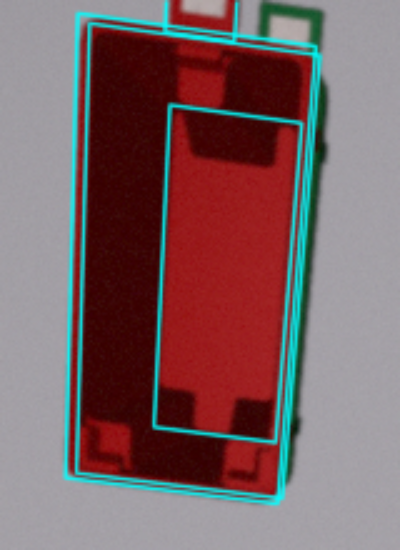

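```bash
python3 -m handwheel '[[1,[-29.2,10,-25.4],[0,0,0]],[1,[-29.2,10,-25.4],[0,0,0]],[1,[-29.2,10,-25.3],[0,0,0]],[1,[0,10,0],[0,7.1,0]],[1,[0,30,0],[0,0,0]],[1,[0,30,0],[0,0,0]],[1,[0,30,0],[0,0,0]],[1,[0,20,0],[0,0,0]],[1,[0,10.5,0],[0,0,0]],[1,[0,0,0],[0,0,0]]]' 20
python3 - <<'E'
from h import *
save('scene','x.png')
s=env.state();print(s['time_s'],s['ee_pos'],s['ee_rot'],s['gripper_width'],s['force'])
E
```

```text
time_s: 10.88
ee_pos: [480.5, -215.2, 65.5]
ee_rot: [-89.9, 0.2, -6.4]
force: [0.1, 0.4, 0.2]
gripper_width: 91.3
10.9333 [ 481.62276423 -215.82047958   67.10436303] [-8.99725842e+01  6.88703415e-02 -6.37044524e+00] 90.95510912741835 [ 0.02648913 -0.68044074 -0.48206936]
```

```bash
python3 -m handwheel '[[0,[0,0,0],[0,0,0]],[0,[0,0,0],[0,0,0]],[0,[0,0,0],[0,0,0]],[0,[0,0,0],[0,0,0]],[0,[0,0,0],[0,0,0]],[0,[0,0,0],[0,0,0]],[0,[0,-10,0],[0,0,0]],[0,[0,-20,0],[0,0,0]],[0,[0,-25,0],[0,0,0]],[0,[0,-25,0],[0,0,0]]]' 20
python3 - <<'E'
from h import *
C,im=save('scene','s11.png'); cv2.imwrite('pics/s11.png',cv2.resize(im[150:350,220:480,::-1],None,fx=3,fy=3))
s=env.state();T=T_tool(s);print(s['time_s'],s['ee_pos'],s['ee_rot'],s['gripper_width'],s['force'])
# shift in axes after turning to yaw 9.1
a=np.radians(9.1);d=np.array([481.2,104])-s['ee_pos'][:2]; print(d@[np.cos(a),np.sin(a)], d@[-np.sin(a),np.cos(a)])
E
```

```text
time_s: 11.77
ee_pos: [481.0, -216.0, 148.2]
ee_rot: [-90.0, 0.1, -6.4]
force: [-0.0, 0.3, -1.1]
gripper_width: 67.8
11.8167 [ 484.08228173 -217.48439117  153.63476398] [-90.17575618  -0.46210038  -6.39316697] 67.75481211295195 [ 1.43658839 -0.21766123  2.93728652]
47.9993451891284 317.89398260162847
```

View pics/s11.png

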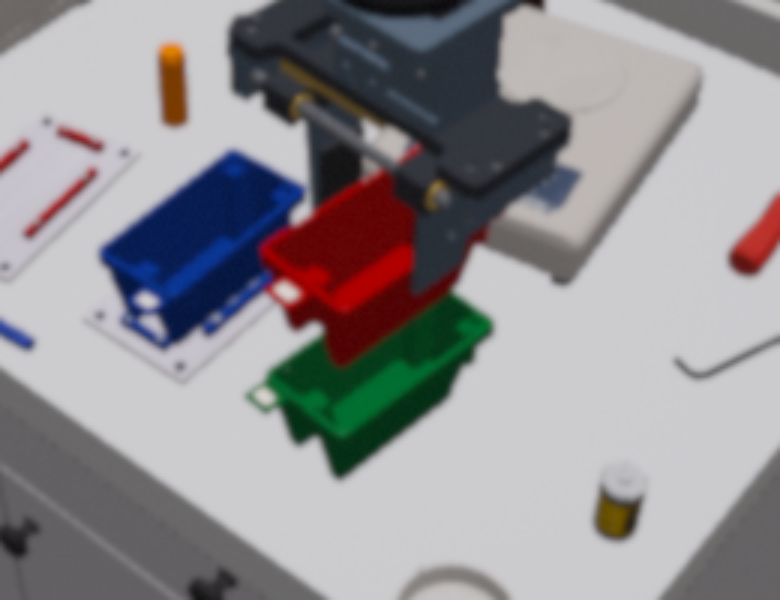

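```bash
python3 -m handwheel '[[0,[0,-10,0],[0,-5.2,0]],[0,[0,0,0],[0,-5.2,0]],[0,[0,0,0],[0,-5.1,0]],[0,[6.3,0,39.5],[0,0,0]],[0,[6.3,0,39.5],[0,0,0]],[0,[6.3,0,39.5],[0,0,0]],[0,[6.3,0,39.5],[0,0,0]],[0,[6.3,0,39.5],[0,0,0]],[0,[6.3,0,39.5],[0,0,0]],[0,[6.3,0,39.5],[0,0,0]]]'
python3 -m handwheel '[[0,[6,5,39],[0,0,0]],[0,[0,15,0],[0,0,0]],[0,[0,25,0],[0,0,0]],[0,[0,20,0],[0,0,0]],[0,[0,15,0],[0,0,0]],[0,[0,0,0],[0,0,0]],[0,[0,0,0],[0,0,0]],[0,[0,0,0],[0,0,0]],[0,[0,0,0],[0,0,0]],[0,[0,0,0],[0,0,0]]]'
python3 - <<'E'
from h import *
s=env.state();print(s['time_s'],s['ee_pos'],s['ee_rot'],s['gripper_width'])
C,im=save('wrist','w12.png'); o=im[:,:,::-1].copy(); x,y,z=s['ee_pos']
draw_tray(o,C,(x,y,z-43.4,s['ee_rot'][2]+180),0,(255,255,0)); poly(o,C,pose((481,104,5,9.1),box(156,90,0)),(255,0,255)); cv2.imwrite('pics/w12.png',o)
C,im=save('scene','x.png'); cv2.imwrite('pics/s12.png',cv2.resize(im[120:300,150:400,::-1],None,fx=3,fy=3))
E
```

```text
time_s: 12.65
ee_pos: [481.0, 65.5, 157.8]
ee_rot: [-90.0, -0.0, 9.1]
force: [0.2, 0.1, 0.1]
gripper_width: 68.1
time_s: 13.48
ee_pos: [482.1, 103.3, 78.6]
ee_rot: [-90.0, -0.1, 9.1]
force: [0.1, -0.3, -0.7]
gripper_width: 68.1
13.4833 [482.13849775 103.25620811  78.59611738] [-89.99789616  -0.13985369   9.08413649] 68.06361727573314
```

View pics/w12.png

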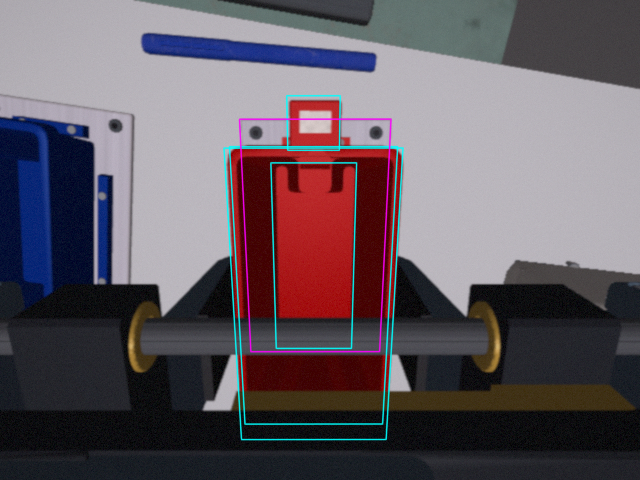

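View pics/s12.png

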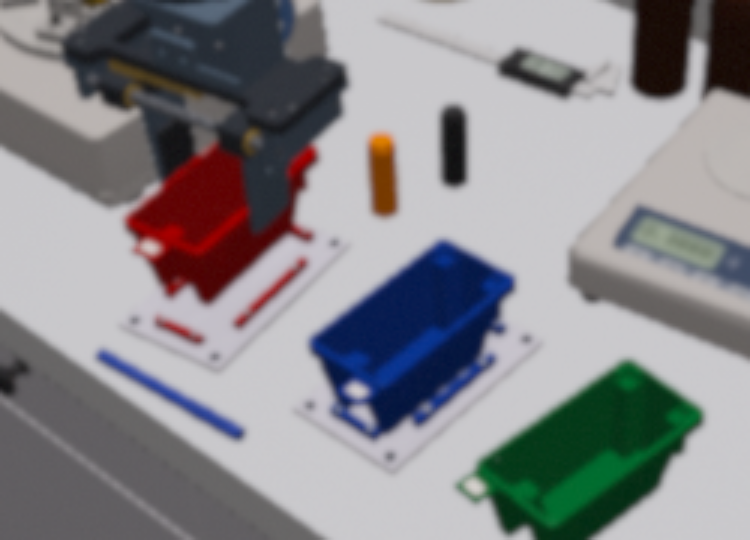

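```bash
python3 -m handwheel '[[0,[-1.8,0,0.8],[0,0,0]],[0,[0,8,0],[0,0,0]],[0,[0,8,0],[0,0,0]],[0,[0,6,0],[0,0,0]],[0,[0,4,0],[0,0,0]],[0,[0,2,0],[0,0,0]],[0,[0,1,0],[0,0,0]],[0,[0,0,0],[0,0,0]],[0,[0,0,0],[0,0,0]],[0,[0,0,0],[0,0,0]]]'
python3 -m handwheel '[[1,[0,0,0],[0,0,0]],[1,[0,0,0],[0,0,0]],[1,[0,0,0],[0,0,0]],[1,[0,0,0],[0,0,0]],[1,[0,0,0],[0,0,0]],[1,[0,-30,0],[0,0,0]],[1,[0,-40,0],[0,0,0]],[1,[0,-40,0],[0,0,0]],[1,[0,-40,0],[0,0,0]],[1,[0,-30,0],[0,0,0]]]'
python3 -m handwheel '[[1,[36,0,0],[0,0,0]],[1,[36,0,-10],[0,0,0]],[1,[20,0,-20],[0,0,0]],[1,[0,0,-20],[0,0,0]],[1,[0,0,0],[0,0,0]],[1,[0,0,0],[0,0,0]],[1,[0,0,0],[0,0,0]],[1,[0,0,0],[0,0,0]],[1,[0,0,0],[0,0,0]],[1,[0,0,0],[0,0,0]]]'
python3 - <<'E'
from h import *
s=env.state();print(s['time_s'],s['ee_pos'],s['ee_rot'],s['gripper_width'],s['force'])
for n in('scene','side','wrist'):
    C,im=save(n,n+'13.png'); pickle.dump((C,im),open(n+'13.pkl','wb'))
E
```

```text
time_s: 14.42
ee_pos: [478.4, 103.9, 49.2]
ee_rot: [-90.0, 0.1, 9.1]
force: [-5.8, 1.1, 11.3]
gripper_width: 68.4
time_s: 15.25
ee_pos: [480.1, 103.8, 231.8]
ee_rot: [-90.0, -0.2, 9.1]
force: [0.4, 0.4, 1.2]
gripper_width: 91.1
time_s: 16.08
ee_pos: [577.8, 69.6, 228.7]
ee_rot: [-90.0, -0.0, 9.2]
force: [0.3, -0.7, -0.4]
gripper_width: 91.3
16.0833 [577.75427012  69.59835845 228.72486845] [-8.99923504e+01 -2.29307653e-02  9.15464141e+00] 91.27430553454293 [ 0.28685068 -0.6803428  -0.3697139 ]
```

View pics/wrist13.png

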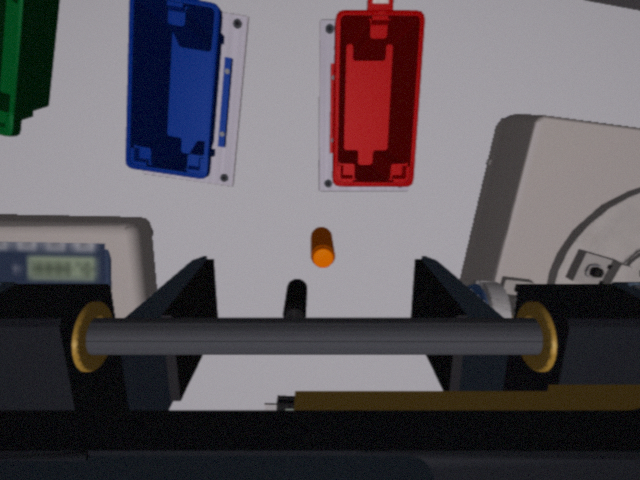

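```bash
python3 - <<'E'
from h import *
C,im=pickle.load(open('wrist13.pkl','rb'))
fits={}
for n,c,w,p0,tab in(('red','red',(310,440,0,195),(481,104,5,189.1),0),('blue','blue',(110,222,0,185),(496,-60,5,180.7),21)):
    m=cmask(im,c,*w,area=400)
    for z in(5,12): print(n,z,fit_tray(C,m,p0[:2]+(z,)+p0[3:],tab))
    fits[n]=fit_tray(C,m,p0,tab)[0]
R=[]
for n,(y,x) in dict(scene=(130,170),side=(150,210)).items():
    C,im=pickle.load(open(n+'13.pkl','rb')); o=im[:,:,::-1].copy()
    for k in fits: draw_tray(o,C,(fits[k][0],fits[k][1],5,fits[k][2]),0 if k=='red' else 21,(255,255,0))
    for p in((496.9,-60,5,.7),(481,104,5,9.1)): poly(o,C,pose(p,box(156,90,0)),(255,0,255))
    R.append(cv2.resize(o[y:y+180,x:x+240],None,fx=3.3,fy=3.3))
    cv2.imwrite('pics/o13%s.png'%n,R[-1])
E
```

```text
red 5 (array([478.28539747, 103.9834268 , 188.97874664]), np.float64(251.9400177001953))
red 12 (array([477.95794753, 102.48170653, 188.65324074]), np.float64(533.8148803710938))
blue 5 (array([493.55016861, -59.75290066, 180.34798621]), np.float64(146.78732299804688))
blue 12 (array([492.20384283, -57.18075761, 180.52833408]), np.float64(358.5456848144531))
```

View pics/o13scene.png

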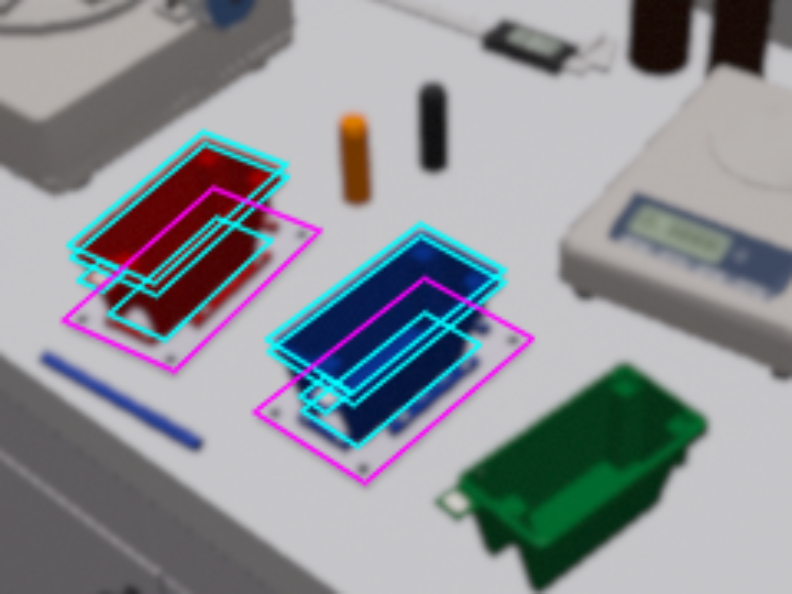

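View pics/o13side.png

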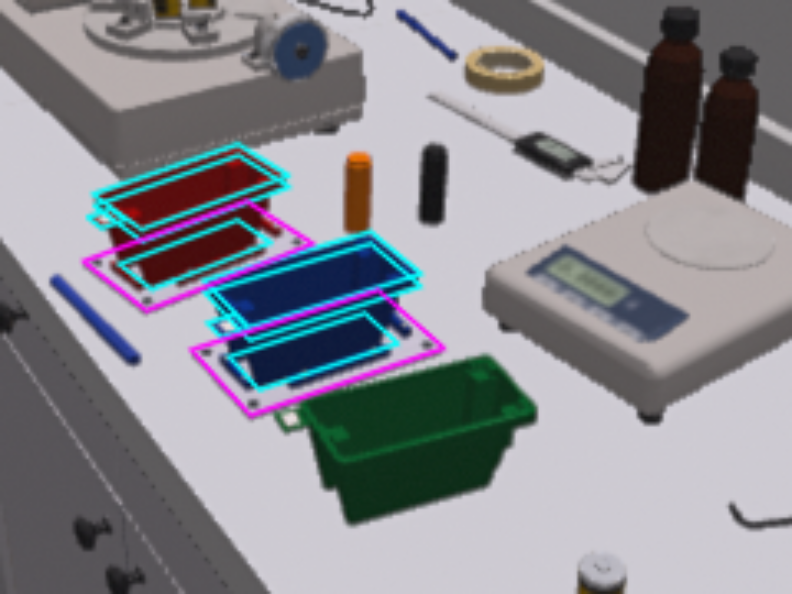

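```bash
cat >> h.py <<'E'
def cyl_sil(C,x,y,z,r,h):
    t=np.linspace(0,2*np.pi,40,endpoint=False); c=np.c_[x+r*np.cos(t),y+r*np.sin(t)]
    P=np.r_[np.c_[c,np.full(40,z)],np.c_[c,np.full(40,z+h)]]
    m=np.zeros((480,640),np.uint8); hh=cv2.convexHull(proj(C,P).astype(np.float32)); cv2.fillPoly(m,[np.round(hh*16).astype(int)],1,cv2.LINE_8,4); return m>0
def fit_cyl(views,p0,z,r,h):
    from scipy.optimize import minimize
    g=lambda m:cv2.GaussianBlur(m.astype(np.float32),(0,0),1.)
    mk=[g(m) for _,m in views]
    f=lambda q:sum(((g(cyl_sil(C,q[0],q[1],z,r,h))-k)**2).sum()/k.sum() for (C,_),k in zip(views,mk))
    q=minimize(f,p0,method='Nelder-Mead',options=dict(initial_simplex=[[p0[0]-5,p0[1]-5],[p0[0]+5,p0[1]],[p0[0],p0[1]+5]])); return q.x,q.fun
E
python3 - <<'E'
from h import *
D=pickle.load(open('d.pkl','rb'))
V={'scene':0,'side':1,'wrist':0}
for vs in(('scene',),('side',),('wrist',),('scene','side','wrist')):
    views=[(D[n][0],D[n,'cell_black'][V[n]]['region']) for n in vs]
    print(vs,fit_cyl(views,(680,80),0,11,66))
for vs in(('scene',),('side',),('scene','side')):
    views=[(D[n][0],D[n,'cell_yellow'][0]['region']) for n in vs]
    print(vs,fit_cyl(views,(510,-360),0,13,48))
E
```

```text
('scene',) (array([673.53118896,  66.84936523]), np.float64(0.03733409196138382))
('side',) (array([672.09228516,  64.36706543]), np.float64(0.06558525562286377))
('wrist',) (array([672.72736102,  67.19377302]), np.float64(0.011116822250187397))
('scene', 'side', 'wrist') (array([673.52741957,  67.17947543]), np.float64(0.12774457037448883))
('scene',) (array([ 501.54845834, -373.45624954]), np.float64(0.05313047021627426))
('side',) (array([ 500.10009766, -375.93688965]), np.float64(0.05329312011599541))
('scene', 'side') (array([ 500.93383789, -374.74639893]), np.float64(0.12025690078735352))
```

```bash
python3 - <<'E'
from h import *
C=cam('scene')
for n,u in dict(bottle1=(370,148),bottle2=(394,154),balcorner=(345,208),balback=(382,152),fixcorner=(255,135),fixnear=(190,180)).items(): print(n,back(C,u,0)[:2].round())
D=pickle.load(open('d.pkl','rb'))
print(fit_cyl([(D[n][0],D[n,'cell_black'][1-V]['region']) for n,V in(('scene',0),('wrist',0))],(612,85),0,11,66))
s=env.state();print(s['ee_pos'],s['ee_rot'])
E
```

```text
bottle1 [879.  16.]
bottle2 [896. -44.]
balcorner [658. -76.]
balback [884. -17.]
fixcorner [736. 280.]
fixnear [506. 263.]
(array([612.22132011,  83.21006117]), np.float64(0.04394349828362465))
[577.95970052  69.30205026 228.6277915 ] [-9.00004218e+01 -1.67970060e-02  9.13344847e+00]
```

```bash
python3 -m handwheel '[[0.5,[31.1,0,-5.8],[0,0,0]],[0.5,[31.1,0,-5.8],[0,0,0]],[0.5,[31.1,0,-5.8],[0,0,0]],[0.5,[0,0,0],[0,7.1,0]],[0.5,[0,0,0],[0,7.1,0]],[0.5,[0,0,0],[0,7.1,0]],[0.5,[0,0,0],[0,7.1,0]],[0.5,[0,0,0],[0,7.1,0]],[0.5,[0,0,0],[0,7.1,0]],[0.5,[0,0,0],[0,7.1,0]]]'
python3 -m handwheel '[[0.5,[0,0,0],[0,7,0]],[0.5,[0,0,0],[0,7,0]],[0.5,[0,0,0],[0,7,0]],[0.5,[0,0,0],[0,7,0]],[0.5,[0,0,0],[0,7,0]],[0.5,[0,20,0],[0,7,0]],[0.5,[0,20,0],[0,7,0]],[0.5,[0,20,0],[0,0,0]],[0.5,[0,20,0],[0,0,0]],[0.5,[0,0,0],[0,0,0]]]'
python3 - <<'E'
from h import *
save('side','x.png')
s=env.state();print(s['time_s'],s['ee_pos'],s['ee_rot'],s['gripper_width'])
C,im=save('wrist','w14.png')
o=im[:,:,::-1].copy(); t=np.linspace(0,6.283,30)
for z in(0,66): poly(o,C,np.c_[673.3+11*np.cos(t),67+11*np.sin(t),0*t+z],(255,255,0))
cv2.imwrite('pics/w14.png',o)
E
```

```text
time_s: 17.07
ee_pos: [673.0, 66.6, 228.4]
ee_rot: [-90.0, 0.0, -40.9]
force: [0.2, -0.3, 0.5]
gripper_width: 45.6
time_s: 17.9
ee_pos: [670.3, 66.4, 143.9]
ee_rot: [-90.5, -0.0, -89.6]
force: [-0.9, 0.5, -1.0]
gripper_width: 45.5
17.95 [671.52166662  66.50669952 146.26072678] [-9.02910980e+01 -2.36511548e-02 -8.95889068e+01] 45.790868014662884
```

View pics/w14.png

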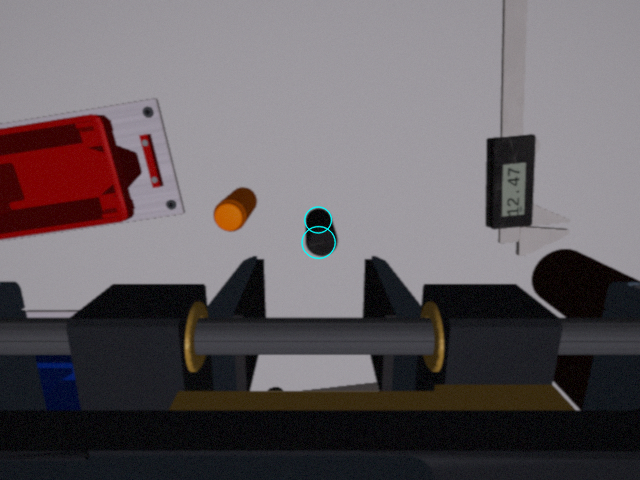

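```bash
python3 -m handwheel '[[0.5,[0,25,0],[0,0,0]],[0.5,[0,35,0],[0,0,0]],[0.5,[0,30,0],[0,0,0]],[0.5,[0,18,0],[0,0,0]],[0.5,[0,8.5,0],[0,0,0]],[0.5,[0,0,0],[0,0,0]],[0,[0,0,0],[0,0,0]],[0,[0,0,0],[0,0,0]],[0,[0,0,0],[0,0,0]],[0,[0,0,0],[0,0,0]]]' 15
python3 -m handwheel '[[0,[0,0,0],[0,0,0]],[0,[0,0,0],[0,0,0]],[0,[0,0,0],[0,0,0]],[0,[0,-10,0],[0,0,0]],[0,[0,-25,0],[0,0,0]],[0,[0,-30,0],[0,0,0]],[0,[0,-30,0],[0,0,0]],[0,[0,-20,0],[0,0,0]],[0,[0,0,0],[0,0,0]],[0,[0,0,0],[0,0,0]]]' 15
python3 - <<'E'
from h import *
s=env.state();print(s['time_s'],s['ee_pos'],s['ee_rot'],s['gripper_width'],s['force'])
C,im=save('side','x.png'); cv2.imwrite('pics/x15.png',cv2.resize(im[100:300,250:450,::-1],None,fx=3,fy=3))
E
```

```text
time_s: 18.83
ee_pos: [674.1, 66.6, 33.7]
ee_rot: [-89.8, 0.0, -89.6]
force: [0.9, 0.3, 0.2]
gripper_width: 21.9
time_s: 19.67
ee_pos: [673.4, 66.5, 148.4]
ee_rot: [-89.9, 0.0, -89.6]
force: [-0.1, 0.4, -0.3]
gripper_width: 21.5
19.6667 [673.38399544  66.49953352 148.36672061] [-8.98605931e+01  6.83930850e-03 -8.96024252e+01] 21.511665556976634 [-0.13525909  0.43940537 -0.25590897]
```

View pics/x15.png

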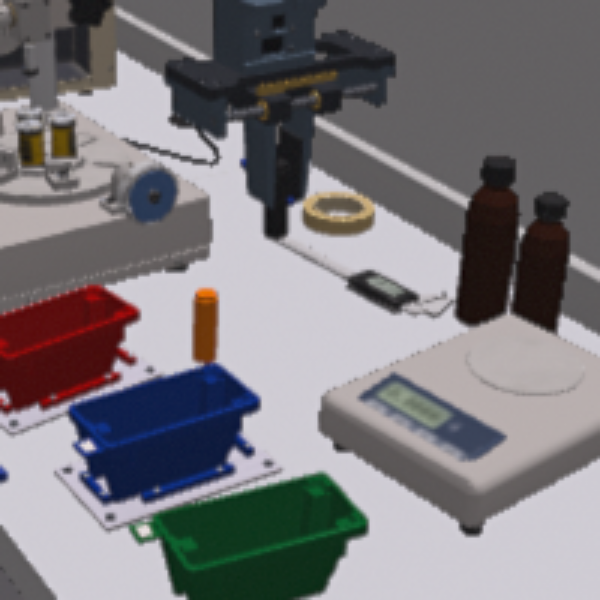

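```bash
python3 -m handwheel '[[0,[25,0,-36],[0,0,0]],[0,[25,0,-36],[0,0,0]],[0,[25,0,-36],[0,0,0]],[0,[25,0,-36],[0,0,0]],[0,[25.2,0,-36.3],[0,0,0]],[0,[0,10,0],[0,0,0]],[0,[0,15,0],[0,0,0]],[0,[0,0,0],[0,0,0]],[0,[0,0,0],[0,0,0]],[0,[0,0,0],[0,0,0]]]'
python3 - <<'E'
from h import *
s=env.state();print(s['time_s'],s['ee_pos'],s['ee_rot'],s['gripper_width'],s['force'])
save('wrist','w16.png')
C,im=save('scene','x.png'); cv2.imwrite('pics/x16.png',cv2.resize(im[130:330,200:400,::-1],None,fx=3,fy=3))
E
```

```text
time_s: 20.55
ee_pos: [503.0, -53.2, 121.5]
ee_rot: [-90.1, 0.0, -89.6]
force: [0.2, -0.0, -0.3]
gripper_width: 21.4
20.55 [503.0031388  -53.19347473 121.51942292] [-9.00577631e+01  1.42524031e-02 -8.95743389e+01] 21.387288605042848 [ 0.20095741 -0.01148392 -0.31860816]
```

View pics/w16.png

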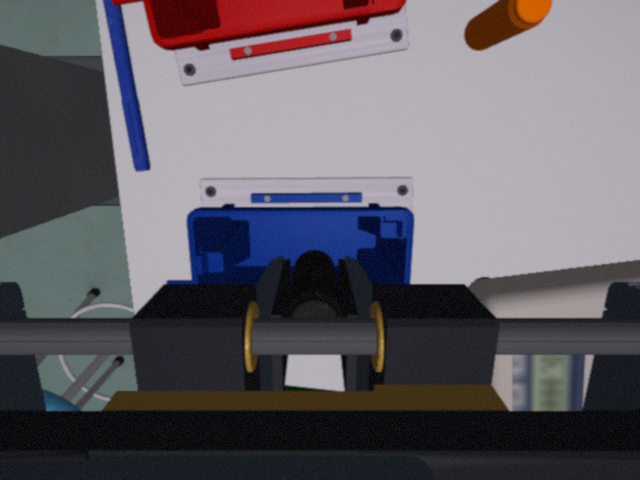

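View pics/x16.png

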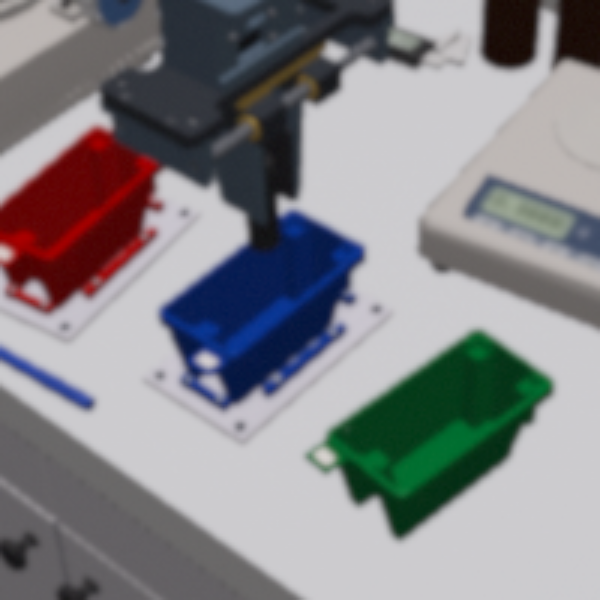

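```bash
python3 -m handwheel '[[0,[6.6,0,-8],[0,0,0]],[0,[0,20,0],[0,0,0]],[0,[0,20,0],[0,0,0]],[0,[0,15,0],[0,0,0]],[0,[0,10,0],[0,0,0]],[0,[0,8,0],[0,0,0]],[0,[0,4,0],[0,0,0]],[0,[0,2.5,0],[0,0,0]],[0,[0,0,0],[0,0,0]],[0,[0,0,0],[0,0,0]]]'
python3 - <<'E'
from h import *
s=env.state();print(s['time_s'],s['ee_pos'],s['ee_rot'],s['gripper_width'],s['force'])
C,im=save('scene','x.png'); cv2.imwrite('pics/x17.png',cv2.resize(im[130:330,200:400,::-1],None,fx=3,fy=3))
E
```

```text
time_s: 21.48
ee_pos: [495.3, -60.2, 43.0]
ee_rot: [-89.9, -0.0, -89.6]
force: [0.2, 0.3, -0.7]
gripper_width: 21.3
21.4833 [495.266257   -60.22963774  42.95806609] [-8.99337137e+01 -1.08752127e-02 -8.95914385e+01] 21.284564581511333 [ 0.2223285   0.2781838  -0.68847302]
```

View pics/x17.png

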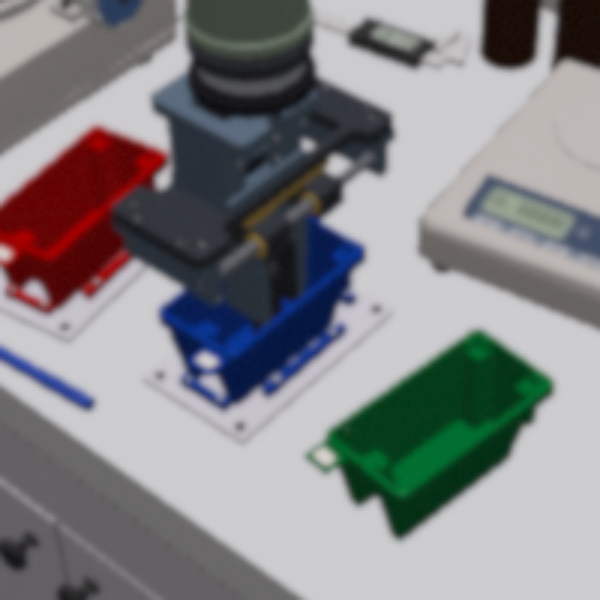

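```bash
python3 -m handwheel '[[0,[0,1,0],[0,0,0]],[0,[0,1,0],[0,0,0]],[0,[0,0,0],[0,0,0]],[0,[0,0,0],[0,0,0]],[0,[0,0,0],[0,0,0]],[0,[0,0,0],[0,0,0]],[0,[0,0,0],[0,0,0]],[0,[0,0,0],[0,0,0]],[0,[0,0,0],[0,0,0]],[0,[0,0,0],[0,0,0]]]'

```

```text
time_s: 22.37
ee_pos: [495.5, -60.2, 41.5]
ee_rot: [-89.9, -0.0, -89.6]
force: [-0.5, 0.5, 6.0]
gripper_width: 21.2
```

```bash
python3 -m handwheel '[[0.4,[0,0,0],[0,0,0]],[0.4,[0,0,0],[0,0,0]],[0.4,[0,0,0],[0,0,0]],[0.4,[0,0,0],[0,0,0]],[0.4,[0,-10,0],[0,0,0]],[0.4,[0,-20,0],[0,0,0]],[0.4,[0,-30,0],[0,0,0]],[0.5,[0,-40,0],[0,0,0]],[0.5,[0,-40,0],[0,0,0]],[0.5,[0,0,0],[0,0,0]]]'
python3 -m handwheel '[[0.55,[39,0,0],[0,0,0]],[0.55,[39,0,0],[0,0,0]],[0.55,[39,0,0],[0,0,0]],[0.55,[39,0,0],[0,0,0]],[0.55,[39,0,0],[0,0,0]],[0.55,[39,0,0],[0,0,0]],[0.55,[39,0,1],[0,0,0]],[0.55,[39,0,2],[0,-4.3,0]],[0.55,[0,0,0],[0,-4.4,0]],[0.55,[0,0,0],[0,0,0]]]'
python3 - <<'E'
from h import *
save('side','side18.png')
s=env.state();print(s['time_s'],s['ee_pos'],s['ee_rot'],s['gripper_width'],s['force'])
C,im=save('wrist','w18.png'); o=im[:,:,::-1].copy(); t=np.linspace(0,6.283,30)
for z in(0,48): poly(o,C,np.c_[501+13*np.cos(t),-374.7+13*np.sin(t),0*t+z],(255,0,255))
cv2.imwrite('pics/w18.png',o)
C,im=save('scene','x.png'); cv2.imwrite('pics/x18.png',cv2.resize(im[130:330,180:400,::-1],None,fx=3,fy=3))
E
```

```text
time_s: 23.2
ee_pos: [499.5, -60.8, 188.9]
ee_rot: [-89.1, -0.1, -89.6]
force: [1.6, 0.1, -0.2]
gripper_width: 45.4
time_s: 24.03
ee_pos: [499.5, -374.1, 180.2]
ee_rot: [-90.0, 0.0, -81.0]
force: [0.2, 0.1, -0.0]
gripper_width: 49.8
24.0833 [ 499.54610536 -372.63112037  180.27252863] [-9.00108184e+01  5.11097501e-02 -8.10806309e+01] 50.438392188533996 [-0.50425859  0.01338706  0.29639045]
```

View pics/w18.png

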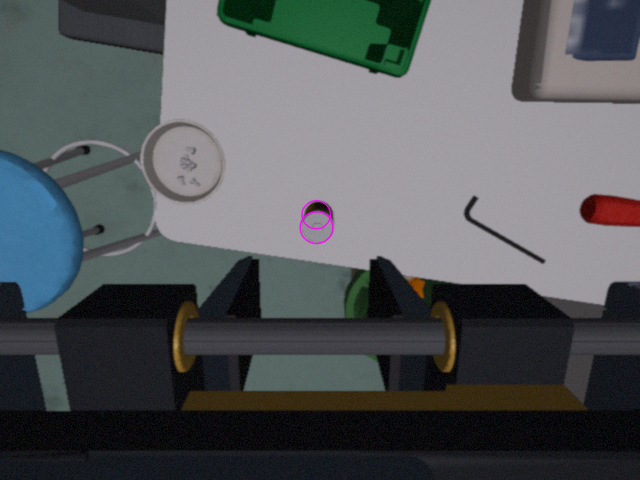

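View pics/x18.png

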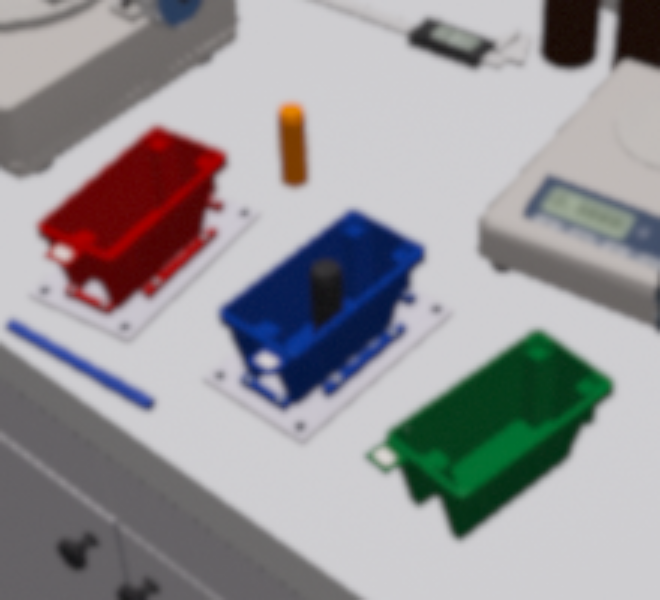

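```bash
python3 -m handwheel '[[0.55,[2,20,1.2],[0,0,0]],[0.55,[0,35,0],[0,0,0]],[0.55,[0,35,0],[0,0,0]],[0.55,[0,30,0],[0,0,0]],[0.55,[0,20,0],[0,0,0]],[0.55,[0,14,0],[0,0,0]],[0.55,[0,6,0],[0,0,0]],[0.55,[0,0,0],[0,0,0]],[0,[0,0,0],[0,0,0]],[0,[0,0,0],[0,0,0]]]' 15
python3 -m handwheel '[[0,[0,0,0],[0,0,0]],[0,[0,0,0],[0,0,0]],[0,[0,0,0],[0,0,0]],[0,[0,-10,0],[0,0,0]],[0,[0,-25,0],[0,0,0]],[0,[0,-35,0],[0,0,0]],[0,[0,-35,0],[0,0,0]],[0,[0,-25,0],[0,0,0]],[0,[0,0,0],[0,0,0]],[0,[0,0,0],[0,0,0]]]' 15
python3 - <<'E'
from h import *
s=env.state();print(s['time_s'],s['ee_pos'],s['ee_rot'],s['gripper_width'],s['force'])
C,im=save('side','x.png'); cv2.imwrite('pics/x19.png',cv2.resize(im[200:400,250:450,::-1],None,fx=3,fy=3))
a=np.radians(-81); p=np.array([478.6,104]); d=p-s['ee_pos'][:2]; print(d@[np.cos(a),np.sin(a)],d@[-np.sin(a),np.cos(a)])
E
```

```text
time_s: 25.02
ee_pos: [502.5, -374.1, 22.0]
ee_rot: [-89.9, -0.1, -80.9]
force: [0.1, 0.4, -0.2]
gripper_width: 40.0
time_s: 25.85
ee_pos: [502.0, -374.5, 152.7]
ee_rot: [-89.8, -0.2, -80.9]
force: [-0.5, 0.3, -1.0]
gripper_width: 25.2
25.85 [ 502.02561995 -374.45180202  152.71358541] [-89.84012027  -0.16758406 -80.90552455] 25.187069229927733 [-0.49587573  0.32997949 -1.00643275]
-476.2258407130798 51.709139996781836
```

View pics/x19.png

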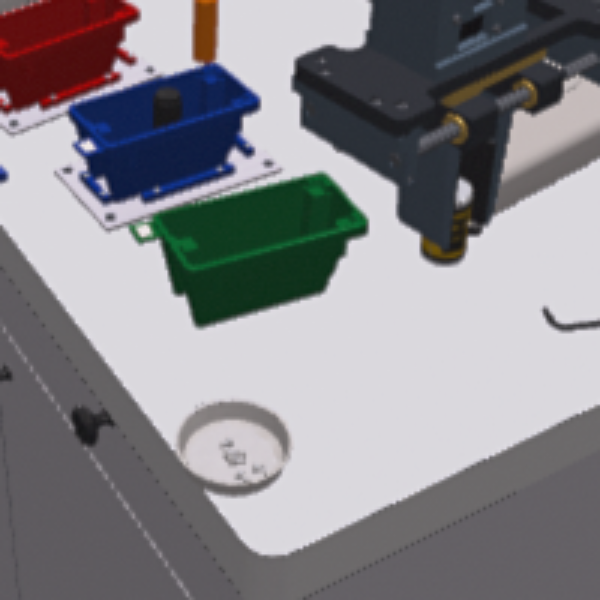

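```bash
python3 -m handwheel '[[0,[-39.7,0,4.3],[0,0,0]],[0,[-39.7,0,4.3],[0,0,0]],[0,[-39.7,0,4.3],[0,0,0]],[0,[-39.7,0,4.3],[0,0,0]],[0,[-39.7,0,4.3],[0,0,0]],[0,[-39.7,0,4.3],[0,0,0]],[0,[-39.7,0,4.3],[0,0,0]],[0,[-39.7,0,4.3],[0,0,0]],[0,[-39.7,0,4.3],[0,0,0]],[0,[-39.7,0,4.3],[0,0,0]]]'
python3 -m handwheel '[[0,[-39.7,0,4.3],[0,0,0]],[0,[-39.7,0,4.3],[0,0,0]],[0,[0,15,0],[0,0,0]],[0,[0,15,0],[0,0,0]],[0,[0,0,0],[0,0,0]],[0,[0,0,0],[0,0,0]],[0,[0,0,0],[0,0,0]],[0,[0,0,0],[0,0,0]],[0,[0,0,0],[0,0,0]],[0,[0,0,0],[0,0,0]]]'
python3 - <<'E'
from h import *
s=env.state();print(s['time_s'],s['ee_pos'],s['ee_rot'],s['gripper_width'],s['force'])
save('wrist','w20.png')
C,im=save('side','x.png'); cv2.imwrite('pics/x20.png',cv2.resize(im[130:330,200:400,::-1],None,fx=3,fy=3))
E
```

```text
time_s: 26.73
ee_pos: [479.2, 26.6, 148.8]
ee_rot: [-90.2, 0.0, -80.9]
force: [-0.1, 1.2, -0.7]
gripper_width: 25.2
time_s: 27.57
ee_pos: [477.4, 104.3, 121.0]
ee_rot: [-89.9, 0.0, -80.9]
force: [1.0, 0.2, -0.9]
gripper_width: 25.3
27.5667 [477.44172804 104.27802976 120.99330342] [-8.99349339e+01  1.72739246e-03 -8.09482875e+01] 25.28596797832014 [ 1.01302835  0.19977258 -0.89166953]
```

View pics/w20.png

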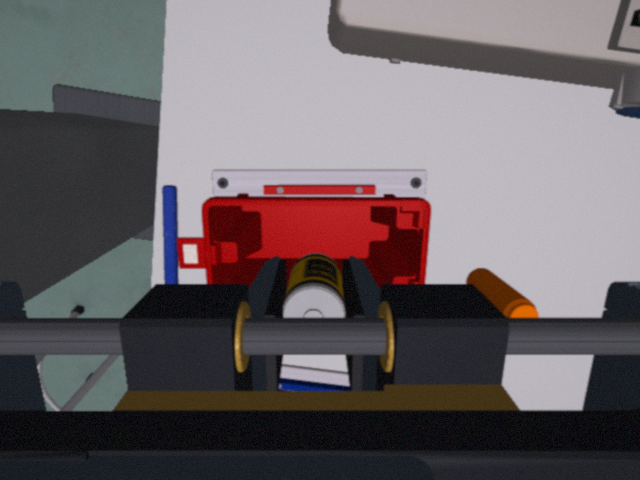

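View pics/x20.png

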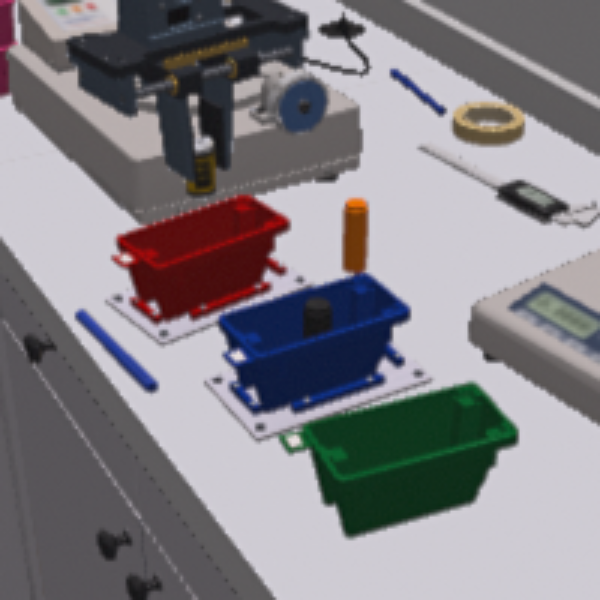

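```bash
python3 -m handwheel '[[0,[0,20,0],[0,0,0]],[0,[0,25,0],[0,0,0]],[0,[0,20,0],[0,0,0]],[0,[0,13,0],[0,0,0]],[0,[0,7,0],[0,0,0]],[0,[0,4,0],[0,0,0]],[0,[0,1.5,0],[0,0,0]],[0,[0,0.5,0],[0,0,0]],[0,[0,0,0],[0,0,0]],[0,[0,0,0],[0,0,0]]]'

```

```text
time_s: 28.5
ee_pos: [477.7, 104.8, 30.2]
ee_rot: [-89.9, 0.0, -80.9]
force: [-0.9, -0.2, -1.1]
gripper_width: 25.4
```

```bash
python3 -m handwheel '[[0,[0,0.7,0],[0,0,0]],[0,[0,0.7,0],[0,0,0]],[0,[0,0,0],[0,0,0]],[0,[0,0,0],[0,0,0]],[0,[0,0,0],[0,0,0]],[0,[0,0,0],[0,0,0]],[0,[0,0,0],[0,0,0]],[0,[0,0,0],[0,0,0]],[0,[0,0,0],[0,0,0]],[0,[0,0,0],[0,0,0]]]'

```

```text
time_s: 29.33
ee_pos: [477.8, 104.7, 29.5]
ee_rot: [-89.9, -0.0, -80.9]
force: [-1.4, -0.5, 7.8]
gripper_width: 25.4
```

```bash
python3 -m handwheel '[[0.42,[0,0,0],[0,0,0]],[0.42,[0,0,0],[0,0,0]],[0.42,[0,0,0],[0,0,0]],[0.42,[0,0,0],[0,0,0]],[0.42,[0,-10,0],[0,0,0]],[0.42,[0,-30,0],[0,0,0]],[0.42,[0,-40,0],[0,0,0]],[0.6,[0,-40,0],[0,0,0]],[1,[0,-40,0],[0,0,0]],[1,[0,-39,0],[0,0,0]]]'
python3 -m handwheel '[[1,[39.8,0,4],[0,0,0]],[1,[39.8,0,4],[0,0,0]],[1,[39.8,0,4],[0,0,0]],[1,[39.8,0,4],[0,0,0]],[1,[39.8,0,4],[0,0,0]],[1,[39.8,0,4],[0,0,0]],[1,[39.8,0,4],[0,0,0]],[1,[39.8,0,4],[0,0,0]],[1,[0,0,0],[0,-6.7,0]],[1,[0,0,0],[0,-6.7,0]]]'
python3 -m handwheel '[[1,[0,0,0],[0,-6.7,0]],[1,[0,0,0],[0,-6.7,0]],[1,[0,0,0],[0,-6.7,0]],[1,[0,0,0],[0,-6.7,0]],[1,[0,0,0],[0,-6.7,0]],[1,[0,0,0],[0,-6.7,0]],[1,[0,0,0],[0,-6.7,0]],[1,[0,0,0],[0,-6.7,0]],[1,[0,0,0],[0,-6.7,0]],[1,[0,0,0],[0,0,0]]]'
python3 - <<'E'
from h import *
save('side','x.png')
s=env.state();print(s['time_s'],s['ee_pos'],s['ee_rot'],s['qpos'])
C,im=save('wrist','w21.png');pickle.dump((C,im),open('w21.pkl','wb'))
C2,im2=save('scene','x.png'); cv2.imwrite('pics/x21.png',cv2.resize(im2[130:330,180:400,::-1],None,fx=3,fy=3))
m=cmask(im,'green',100,300,0,250,area=400); print(m.sum())
print(fit_tray(C,m,(482.5,-215,0,173.4),-21))
E
```

```text
time_s: 30.17
ee_pos: [476.6, 104.6, 229.1]
ee_rot: [-90.0, 0.0, -80.9]
force: [1.0, 0.3, 0.7]
gripper_width: 55.5
time_s: 31.0
ee_pos: [559.1, -207.1, 226.0]
ee_rot: [-90.1, 0.0, -67.4]
force: [-0.9, 0.8, -0.2]
gripper_width: 90.9
time_s: 31.83
ee_pos: [558.9, -204.6, 226.7]
ee_rot: [-90.0, 0.0, -7.1]
force: [-0.5, -0.2, -0.5]
gripper_width: 91.1
31.8833 [ 558.889149   -204.64921183  226.70541638] [-8.99884666e+01  3.35952466e-02 -7.34051323e+00] [-2.12201874e+01  1.97428657e+01  8.56445847e+01  3.25375952e-03
  7.46479307e+01 -1.03880533e+02]
8648
(array([ 482.5, -220. ,  173.4]), np.float64(5735.02490234375))
```

View pics/w21.png

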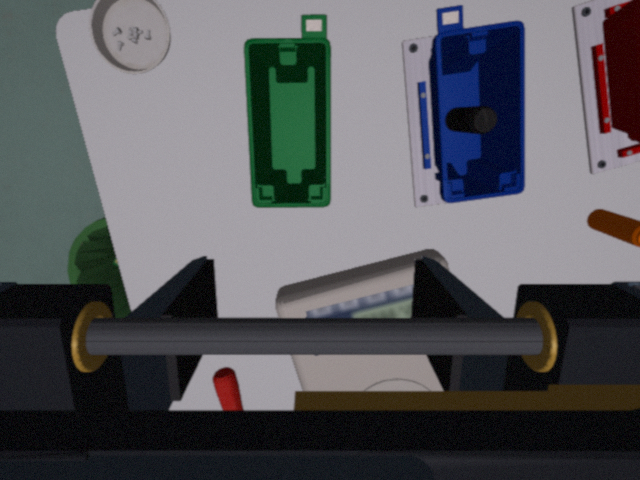

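View pics/x21.png

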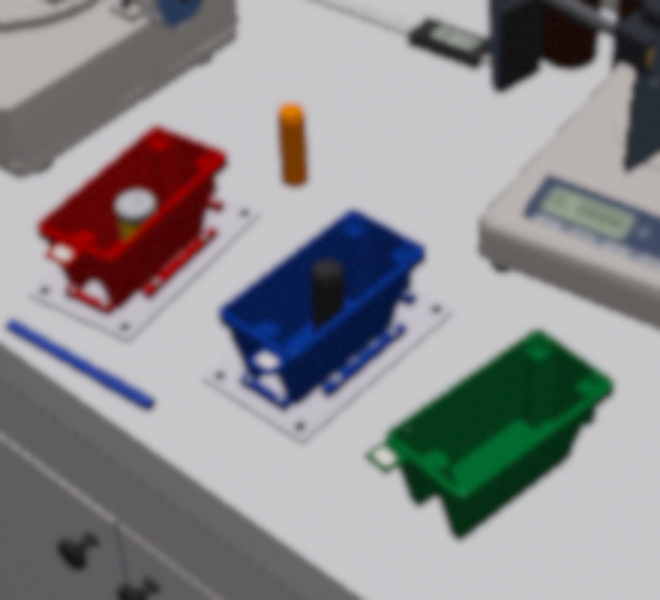

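```bash
python3 - <<'E'
from h import *
C,im=pickle.load(open('w21.pkl','rb'))
m=cmask(im,'green',235,340,0,215,area=300); print(m.sum())
r,e=fit_tray(C,m,(482.5,-215,0,173.4),-21); print(r,e)
print(fit_tray(C,cmask(im,'blue',428,535,0,210,area=300),(494,-60,5,180.4),21))
s=env.state(); print(s['ee_pos'],s['ee_rot']); print(T_tool(s)[:3,:3].T@np.array([r[0]-s['ee_pos'][0],r[1]-s['ee_pos'][1],0]))
E
```

```text
14243
[ 483.16249116 -215.36318882  173.33478063] 242.54205322265625
(array([494.94347815, -60.79755879, 180.67301121]), np.float64(280.4943542480469))
[ 558.92850487 -204.63170279  226.8457998 ] [-8.99896119e+01  1.96825736e-02 -7.35119913e+00]
[-7.37701474e+01  2.16545903e-02 -2.03376131e+01]
```

```bash
python3 -m handwheel '[[1,[-37,10,-10.2],[0,0,0]],[1,[-36.8,10,-10.1],[0,-0.7,0]],[1,[0,35,0],[0,0,0]],[1,[0,35,0],[0,0,0]],[1,[0,35,0],[0,0,0]],[1,[0,30,0],[0,0,0]],[1,[0,18,0],[0,0,0]],[1,[0,8,0],[0,0,0]],[1,[0,2.4,0],[0,0,0]],[1,[0,0,0],[0,0,0]]]' 20
python3 -m handwheel '[[0,[0,0,0],[0,0,0]],[0,[0,0,0],[0,0,0]],[0,[0,0,0],[0,0,0]],[0,[0,0,0],[0,0,0]],[0,[0,0,0],[0,0,0]],[0,[0,0,0],[0,0,0]],[0,[0,0,0],[0,0,0]],[0,[0,0,0],[0,0,0]],[0,[0,0,0],[0,0,0]],[0,[0,0,0],[0,0,0]]]' 20
python3 - <<'E'
from h import *
s=env.state();print(s['ee_pos'],s['ee_rot'],s['force'])
E
```

```text
time_s: 32.82
ee_pos: [483.7, -215.7, 43.8]
ee_rot: [-90.0, -0.0, -6.5]
force: [-0.6, -0.5, 0.4]
gripper_width: 91.3
time_s: 33.65
ee_pos: [483.9, -215.8, 44.6]
ee_rot: [-90.0, -0.1, -6.5]
force: [-0.5, 0.5, 6.0]
gripper_width: 68.1
[ 483.85518298 -215.80701814   44.61894033] [-90.0287552   -0.10013119  -6.502013  ] [-0.54826858  0.53352281  5.9502234 ]
```

```bash
python3 -m handwheel '[[0,[0,-15,0],[0,0,0]],[0,[0,-35,0],[0,0,0]],[0,[0,-40,0],[0,0,0]],[0,[0,-40,0],[0,0,0]],[0,[0,-25,0],[0,0,0]],[0,[0,0,0],[0,7,0]],[0,[0,0,0],[0,7,0]],[0,[0,0,0],[0,7,0]],[0,[0,0,0],[0,7,0]],[0,[0,0,0],[0,7,0]]]' 20
python3 - <<'E'
from h import *
C2,im2=save('scene','x.png'); cv2.imwrite('pics/x22.png',cv2.resize(im2[130:330,180:400,::-1],None,fx=3,fy=3))
E
python3 -m handwheel '[[0,[0,0,0],[0,7,0]],[0,[0,0,0],[0,7,0]],[0,[0,0,0],[0,7,0]],[0,[0,0,0],[0,7,0]],[0,[0,0,0],[0,7,0]],[0,[0,0,0],[0,7,0]],[0,[0,0,0],[0,7,0]],[0,[0,0,0],[0,7,0]],[0,[0,0,0],[0,7,0]],[0,[0,0,0],[0,7,0]]]' 20
python3 -m handwheel '[[0,[0,0,0],[0,7,0]],[0,[0,0,0],[0,7,0]],[0,[0,0,0],[0,7,0]],[0,[0,0,0],[0,7,0]],[0,[0,0,0],[0,7,0]],[0,[0,0,0],[0,7,0]],[0,[0,0,0],[0,7,0]],[0,[0,0,0],[0,7,0]],[0,[0,0,0],[0,3.4,0]],[0,[0,0,0],[0,0,0]]]' 20
python3 - <<'E'
from h import *
save('side','x.png')
s=env.state();print(s['ee_pos'],s['ee_rot'],s['qpos'],s['gripper_width'])
print(T_tool(s)[:3,:3].T@np.array([478-s['ee_pos'][0],104-s['ee_pos'][1],0]))
E
```

```text
time_s: 34.48
ee_pos: [482.8, -215.4, 198.3]
ee_rot: [-90.0, 0.0, -41.9]
force: [0.1, -0.2, -1.0]
gripper_width: 68.0
time_s: 35.37
ee_pos: [482.9, -215.5, 198.3]
ee_rot: [-90.0, 0.0, -111.7]
force: [0.1, -0.9, -1.0]
gripper_width: 68.4
time_s: 36.2
ee_pos: [482.9, -215.5, 198.3]
ee_rot: [-90.0, -0.0, -170.8]
force: [-0.3, 0.2, -0.7]
gripper_width: 68.0
[ 483.00655162 -215.46980571  198.35657679] [-9.00242184e+01 -3.05153973e-02 -1.70717532e+02] [-2.52892973e+01  1.48077327e+01  9.70178902e+01  2.82821927e-03
  6.82132465e+01  5.54271910e+01] 68.32472141464864
[-4.65900685e+01  1.08796270e-01 -3.16093935e+02]
```

View pics/x22.png

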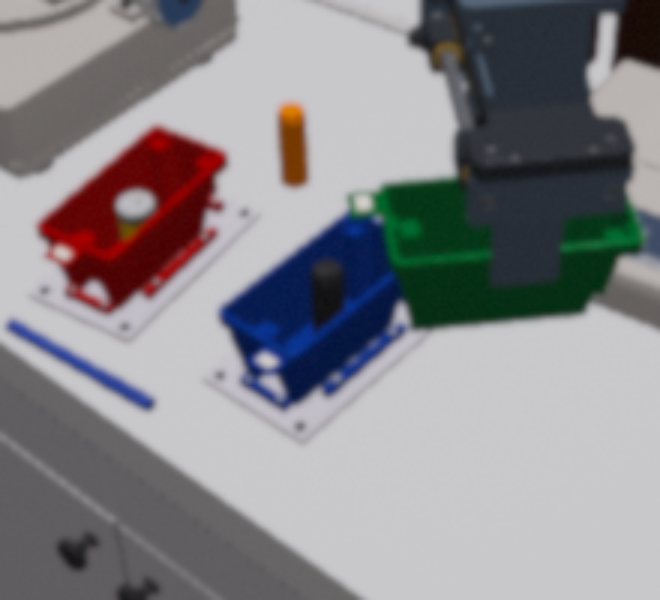

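View pics/x.png

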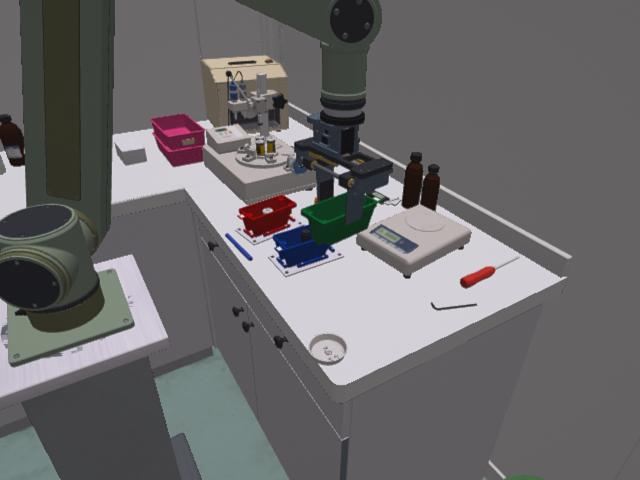

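```bash
python3 -m handwheel '[[0,[-5.8,0,-39.5],[0,0,0]],[0,[-5.8,0,-39.5],[0,0,0]],[0,[-5.8,0,-39.5],[0,0,0]],[0,[-5.8,0,-39.5],[0,0,0]],[0,[0,0,0],[0,0,0]],[0,[0,0,0],[0,0,0]],[0,[0,0,0],[0,0,0]],[0,[0,0,0],[0,0,0]],[0,[0,0,0],[0,0,0]],[0,[0,0,0],[0,0,0]]]'
python3 - <<'E'
from h import *
s=env.state();print(s['time_s'],s['ee_pos'],s['ee_rot'])
C,im=save('wrist','w23.png');pickle.dump((C,im),open('w23.pkl','wb'))
for n in('scene','side'):
    C,im=save(n,n+'23.png');pickle.dump((C,im),open(n+'23.pkl','wb'))
E
```

```text
time_s: 37.08
ee_pos: [481.2, -57.1, 198.6]
ee_rot: [-90.0, -0.0, -171.0]
force: [-0.0, -1.2, -0.2]
gripper_width: 68.2
37.0833 [481.18286926 -57.06061811 198.55055048] [-8.99943221e+01 -7.36935469e-03 -1.70990497e+02]
```

View pics/w23.png

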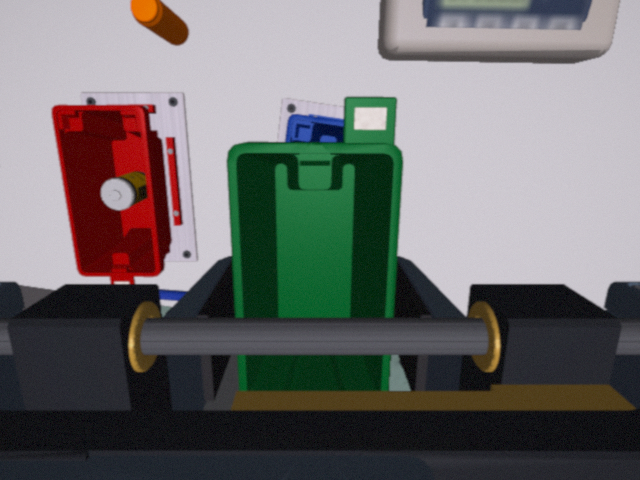

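```bash
python3 - <<'E'
from h import *
import h
C,im=pickle.load(open('w23.pkl','rb'))
base=h.tray_sil
lim=[278]
def sil(C,p,tab,shape=(480,640)):
    m=base(C,p,tab,shape); m[lim[0]:]=0; return m
h.tray_sil=sil
m=cmask(im,'red',30,172,60,278,area=300)
rr,e=fit_tray(C,m,(478.3,104,5,189),0); print('red',rr,e)
lim[0]=255
m=cmask(im,'green',215,412,60,255,area=300)
rg=[]
for z in(153,155,157): q=fit_tray(C,m,(481,-57,z,9),-21); print('green',z,q)
lr=cmask(im,'red',0,1,0,1)
o=im[:,:,::-1].copy(); draw_tray(o,C,(rr[0],rr[1],5,rr[2]),0,(255,255,0)); q=fit_tray(C,m,(481,-57,154.4,9),-21)[0]; draw_tray(o,C,(q[0],q[1],154.4,q[2]),-21,(255,0,255)); poly(o,C,pose((481,104,5,9.1),box(156,90,0)),(255,0,255)); cv2.imwrite('pics/o23.png',o)
s=env.state(); print(s['ee_pos'],T_tool(s)[:3,:3].T@np.array([rr[0]-s['ee_pos'][0],rr[1]-s['ee_pos'][1],0]))
E
```

```text
red [478.84080576 102.99384681 189.31962782] 772.6139526367188
green 153 (array([480.39785225, -56.63796665,   8.41619791]), np.float64(280.00811767578125))
green 155 (array([480.32174917, -56.11461774,   8.03934216]), np.float64(453.31298828125))
green 157 (array([480.26275004, -56.61267758,   8.71622009]), np.float64(779.6361694335938))
[481.17189356 -56.6028981  198.57683391] [-2.27618637e+01  1.47129142e-04 -1.57982444e+02]
```

View pics/o23.png

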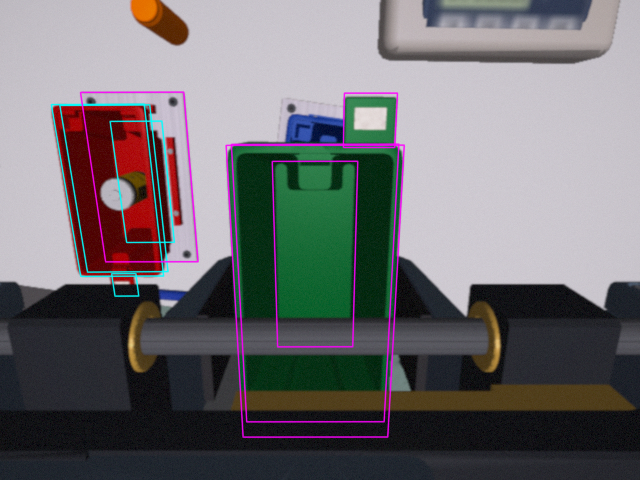

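```bash
python3 -m handwheel '[[0,[-5.6,0,-39.6],[0,0,0]],[0,[-5.6,0,-39.6],[0,0,0]],[0,[-5.6,0,-39.7],[0,0,0]],[0,[-5.6,0,-39.7],[0,0,0]],[0,[0,15,0],[0,0,0]],[0,[0,25,0],[0,0,0]],[0,[0,20,0],[0,0,0]],[0,[0,12,0],[0,0,0]],[0,[0,0,0],[0,0,0]],[0,[0,0,0],[0,0,0]]]'
python3 - <<'E'
from h import *
save('wrist','w24.png')
s=env.state();print(s['time_s'],s['ee_pos'],s['ee_rot'])
x,y,z=s['ee_pos']
for n,(v,u) in dict(scene=(110,150),side=(130,190)).items():
    C,im=save(n,n+'24.png');o=im[:,:,::-1].copy()
    draw_tray(o,C,(x,y,z-44.2,s['ee_rot'][2]+180),-21,(0,255,255));draw_tray(o,C,(478.4,103.8,5,189.1),0,(255,255,0))
    cv2.imwrite('pics/o24%s.png'%n,cv2.resize(o[v:v+150,u:u+180],None,fx=4,fy=4))
E
```

```text
time_s: 38.07
ee_pos: [478.2, 104.1, 126.4]
ee_rot: [-90.0, -0.1, -170.9]
force: [0.7, 0.1, -1.4]
gripper_width: 68.3
38.1167 [478.87811746 104.16883905 127.25897758] [-9.00004908e+01  6.57313721e-02 -1.70917577e+02]
```

View pics/o24scene.png

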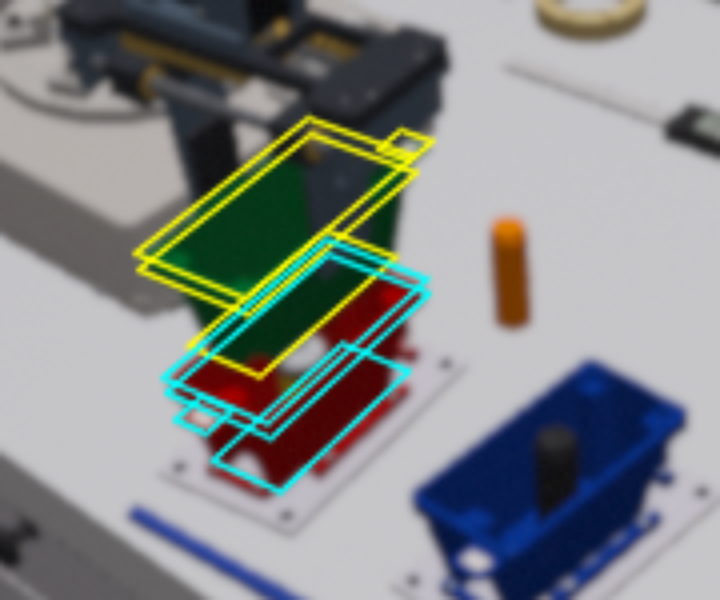

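View pics/o24side.png

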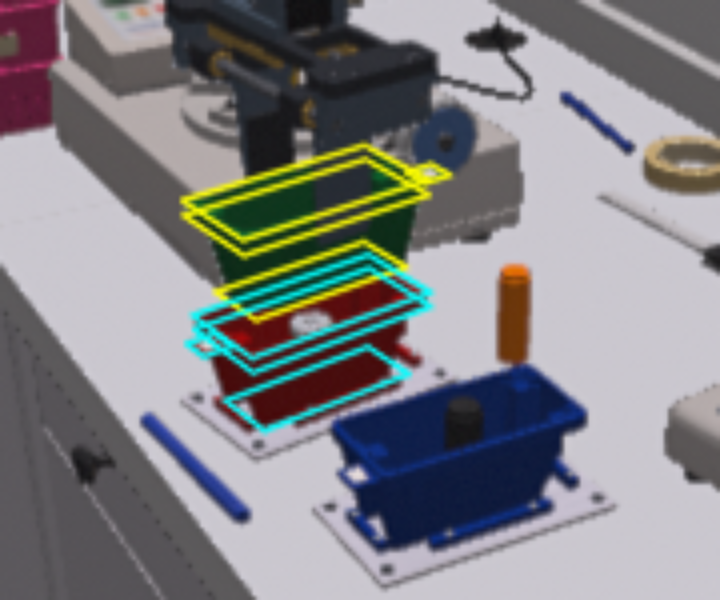

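```bash
python3 -m handwheel '[[0,[0,6,0],[0,0,0]],[0,[0,5,0],[0,0,0]],[0,[0,4,0],[0,0,0]],[0,[0,3,0],[0,0,0]],[0,[0,2,0],[0,0,0]],[0,[0,1,0],[0,0,0]],[0,[0,0,0],[0,0,0]],[0,[0,0,0],[0,0,0]],[0,[0,0,0],[0,0,0]],[0,[0,0,0],[0,0,0]]]'
python3 - <<'E'
from h import *
s=env.state();print(s['ee_pos'],s['ee_rot'],s['force'],s['torque'])
E
```

```text
time_s: 39.05
ee_pos: [478.4, 104.3, 105.8]
ee_rot: [-90.0, 0.0, -170.9]
force: [0.2, -0.1, -0.8]
gripper_width: 68.7
[478.3614409  104.28788434 105.83881686] [-8.99993143e+01  2.98914389e-02 -1.70897977e+02] [ 0.16975861 -0.12018313 -0.78217635] [0.05508651 0.06032467 0.0194513 ]
```

Already below the red rim level without contact; continue by small amounts.

```bash
python3 -m handwheel '[[0,[0,0.8,0],[0,0,0]],[0,[0,0.7,0],[0,0,0]],[0,[0,0.5,0],[0,0,0]],[0,[0,0,0],[0,0,0]],[0,[0,0,0],[0,0,0]],[0,[0,0,0],[0,0,0]],[0,[0,0,0],[0,0,0]],[0,[0,0,0],[0,0,0]],[0,[0,0,0],[0,0,0]],[0,[0,0,0],[0,0,0]]]'
python3 - <<'E'
from h import *
s=env.state();print(s['ee_pos'],s['ee_rot'],s['force'],s['torque'])
for n,(v,u) in dict(scene=(110,150),side=(130,190)).items():
    C,im=save(n,n+'25.png');cv2.imwrite('pics/o25%s.png'%n,cv2.resize(im[v:v+150,u:u+180,::-1],None,fx=4,fy=4))
E
```

```text
time_s: 39.88
ee_pos: [478.5, 104.3, 104.6]
ee_rot: [-90.0, 0.1, -170.9]
force: [-1.0, -0.8, 4.6]
gripper_width: 68.2
[478.5064158  104.29930589 104.61404932] [-9.00031051e+01  6.31101144e-02 -1.70900847e+02] [-1.0464091  -0.84613372  4.6153806 ] [-0.0249204   0.49445781 -0.05063101]
```

View pics/o25scene.png

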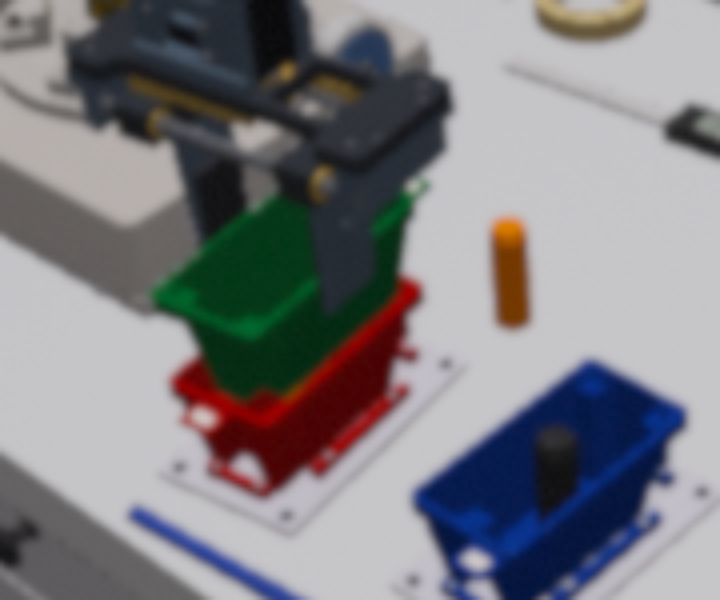

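View pics/o25side.png

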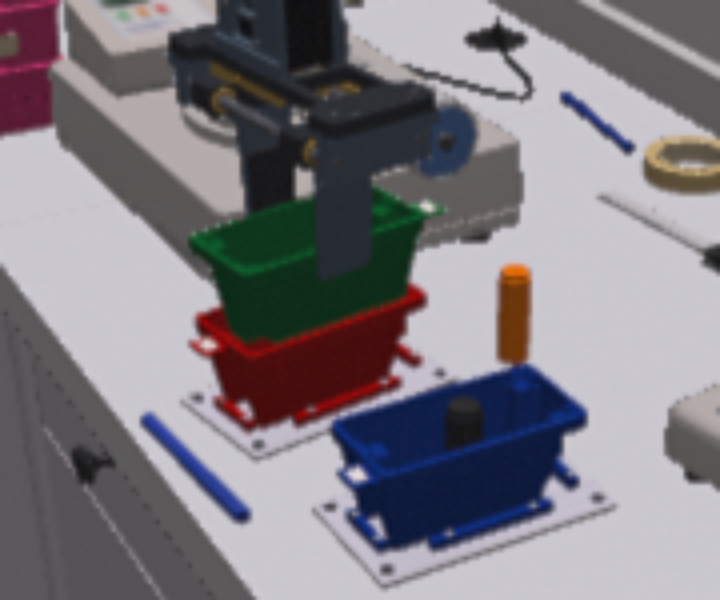

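```bash
python3 -m handwheel '[[0,[0,0.4,0],[0,0,0]],[0,[0,0,0],[0,0,0]],[1,[0,0,0],[0,0,0]],[1,[0,0,0],[0,0,0]],[1,[0,0,0],[0,0,0]],[1,[0,0,0],[0,0,0]],[1,[0,0,0],[0,0,0]],[1,[0,0,0],[0,0,0]],[1,[0,-10,0],[0,0,0]],[1,[0,-20,0],[0,0,0]]]'
python3 -m handwheel '[[1,[0,-30,0],[0,0,0]],[1,[0,-30,0],[0,0,0]],[1,[0,-30,0],[0,0,0]],[1,[-30,0,0],[0,0,0]],[1,[-30,0,0],[0,0,0]],[1,[-30,0,20],[0,0,0]],[1,[0,0,20],[0,0,0]],[1,[0,0,20],[0,0,0]],[1,[0,0,0],[0,0,0]],[1,[0,0,0],[0,0,0]]]'
python3 - <<'E'
from h import *
C,im=save('wrist','w26.png')
s=env.state();print(s['time_s'],s['ee_pos'],s['ee_rot'],s['force'])
pickle.dump((C,im),open('w26.pkl','wb'))
for n,(v,u) in dict(scene=(110,150),side=(130,190)).items():
    C,im=save(n,n+'26.png');pickle.dump((C,im),open(n+'26.pkl','wb'));o=im[:,:,::-1].copy()
    cv2.imwrite('pics/p26%s.png'%n,cv2.resize(o[v:v+150,u:u+180],None,fx=4,fy=4))
    draw_tray(o,C,(478.5,104,60,9.1),-21,(0,255,255));draw_tray(o,C,(478.4,103.8,5,189.1),0,(255,255,0))
    cv2.imwrite('pics/o26%s.png'%n,cv2.resize(o[v:v+150,u:u+180],None,fx=4,fy=4))
E
```

```text
time_s: 40.82
ee_pos: [476.5, 103.9, 132.1]
ee_rot: [-90.0, -0.3, -170.9]
force: [0.9, 0.2, -1.1]
gripper_width: 91.2
time_s: 41.65
ee_pos: [576.7, 58.7, 223.7]
ee_rot: [-90.0, 0.0, -171.0]
force: [0.1, -0.1, -0.4]
gripper_width: 91.1
41.7 [576.43986524  59.43458702 223.71521747] [-9.00392887e+01  2.21203847e-02 -1.70942362e+02] [-0.42011978  0.21871871  0.01446639]
```

View pics/o26scene.png

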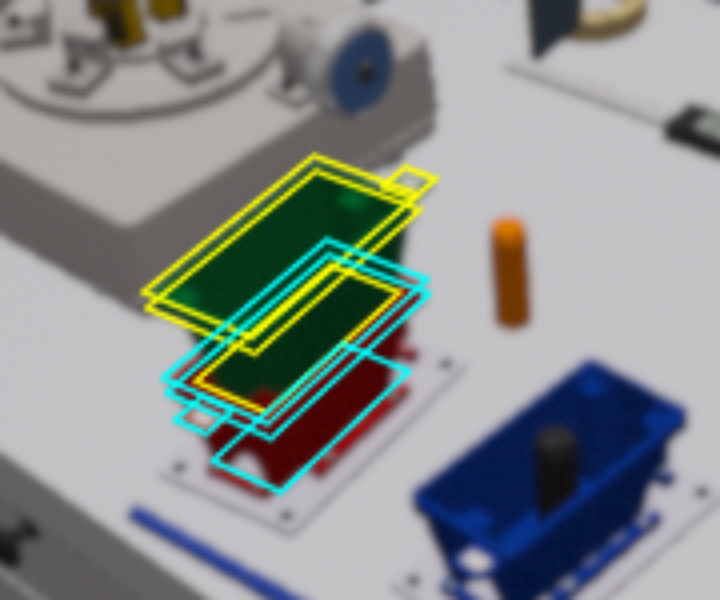

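View pics/o26side.png

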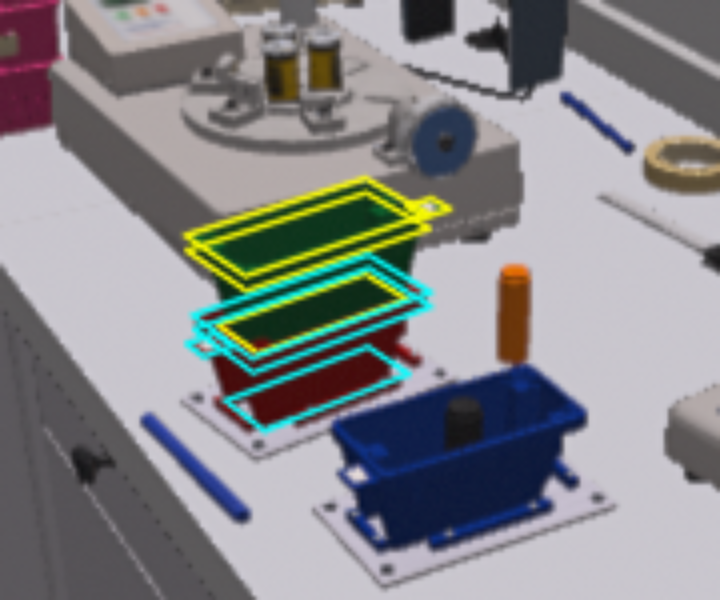

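View pics/w26.png

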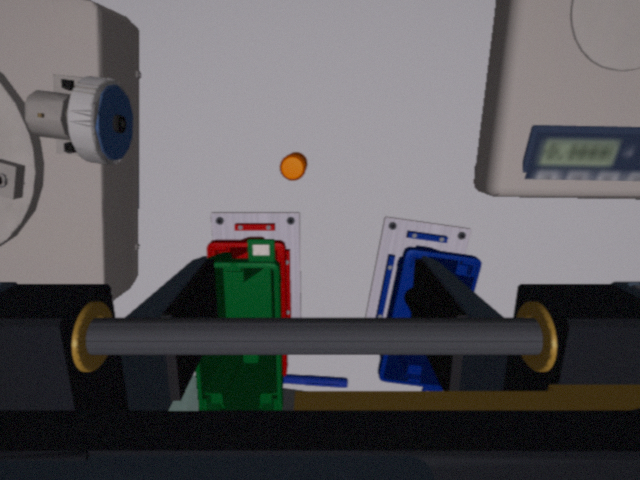

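View pics/p26side.png

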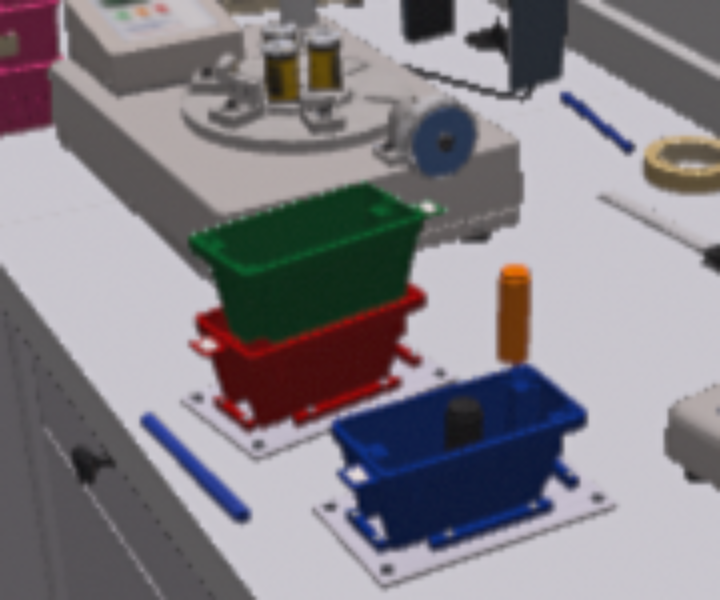

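```bash
python3 - <<'E'
from h import *
from scipy.optimize import minimize
V=[]
for n,w in(('scene',(160,290,130,260)),('side',(200,320,150,250))):
    C,im=pickle.load(open(n+'26.pkl','rb')); m=cmask(im,'green',*w,area=100)
    h=cv2.cvtColor(im,cv2.COLOR_RGB2HSV); red=((h[...,0]<8)|(h[...,0]>172))&(h[...,1]>110)
    ign=cv2.dilate(red.astype(np.uint8),np.ones((5,5)))>0
    V.append((C,m,~ign))
def sil(C,q):
    R=Ro.from_euler('xyz',[q[4],q[5],q[3]],degrees=True).as_matrix(); m=np.zeros((480,640),np.uint8)
    for P in(np.r_[box(134,68,61),box(134,68,51)],np.r_[box(128,62,51),box(112,46,0)],np.array([[66,-31,58],[86,-31,58],[86,-11,58],[66,-11,58.]])):
        hh=cv2.convexHull(proj(C,P@R.T+q[:3]).astype(np.float32)); cv2.fillPoly(m,[np.round(hh*16).astype(int)],1,cv2.LINE_8,4)
    return m
g=lambda m:cv2.GaussianBlur(m.astype(np.float32),(0,0),1)
f=lambda q:sum((((g(sil(C,q))-g(m))**2)[k]).sum() for C,m,k in V)
p0=np.array([478.5,104,60,9.1,0,0.]); S=[p0]+[p0+np.eye(6)[i]*[4,4,4,3,4,4][i] for i in range(6)]
r=minimize(f,p0,method='Nelder-Mead',options=dict(initial_simplex=S,maxiter=1500)); print(r.x.round(2),r.fun,f(p0))
E
```

```text
[475.65 104.71  56.09  11.93   0.98   2.49] 172.93594360351562 300.66882
```

```bash
cat > tilt.py <<'E'
from h import *
import sys
from scipy.optimize import minimize
def sil(C,q):
    R=Ro.from_euler('xyz',[q[4],q[5],q[3]],degrees=True).as_matrix(); m=np.zeros((480,640),np.uint8)
    for P in(np.r_[box(134,68,61),box(134,68,51)],np.r_[box(128,62,51),box(112,46,0)],np.array([[66,-31,58],[86,-31,58],[86,-11,58],[66,-11,58.]])):
        hh=cv2.convexHull(proj(C,P@R.T+q[:3]).astype(np.float32)); cv2.fillPoly(m,[np.round(hh*16).astype(int)],1,cv2.LINE_8,4)
    return m
g=lambda m:cv2.GaussianBlur(m.astype(np.float32),(0,0),1)
def run(tag,p0):
    V=[]
    for n,w in(('scene',(160,290,110,260)),('side',(200,320,130,250))):
        im=cv2.imread('pics/%s%s.png'%(n,tag))[:,:,::-1].copy(); C=cam(n); m=cmask(im,'green',*w,area=30)
        h=cv2.cvtColor(im,cv2.COLOR_RGB2HSV); red=((h[...,0]<8)|(h[...,0]>172))&(h[...,1]>110)
        ign=cv2.dilate(red.astype(np.uint8),np.ones((5,5)))>0
        bg=h[...,1]<60; dark=(h[...,2]<110)&(h[...,1]<150)&~m
        if tag!='26': ign|=cv2.dilate(dark.astype(np.uint8),np.ones((3,3)))>0
        V.append((C,m,~ign))
    f=lambda q:sum((((g(sil(C,q))-g(m))**2)[k]).sum() for C,m,k in V)
    p0=np.array(p0); S=[p0]+[p0+np.eye(6)[i]*[4,4,4,3,4,4][i] for i in range(6)]
    r=minimize(f,p0,method='Nelder-Mead',options=dict(initial_simplex=S,maxiter=2500,maxfev=3000)); print(tag,r.x.round(2),r.fun,f(p0)); return r.x
if __name__=='__main__':
    run('24',[478.5,104,83,9.1,0,0.]); run('25',[478.5,104,60,9.1,0,0.]); run('26',[478.5,104,60,9.1,0,0.])
E
python3 tilt.py
python3 - <<'E'
import cv2,numpy as np
a=cv2.imread('pics/side25.png')[150:250,195:320];b=cv2.imread('pics/side26.png')[150:250,195:320]
cv2.imwrite('pics/cmp.png',np.vstack([cv2.resize(np.hstack([a,b]),None,fx=3.1,fy=3.0,interpolation=cv2.INTER_CUBIC),cv2.resize(np.hstack([cv2.imread('pics/scene25.png')[140:235,180:305],cv2.imread('pics/scene26.png')[140:235,180:305]]),None,fx=3.1,fy=3.0,interpolation=cv2.INTER_CUBIC)]))
E
```

```text
24 [482.64  98.56  86.33  17.05  -9.42   5.16] 7.5952863693237305 60.45285
25 [482.39  96.21  68.17  15.11 -10.78   2.39] 8.202696800231934 62.87255
26 [475.65 104.71  56.09  11.93   0.98   2.49] 172.93594360351562 300.66882
```

View pics/cmp.png

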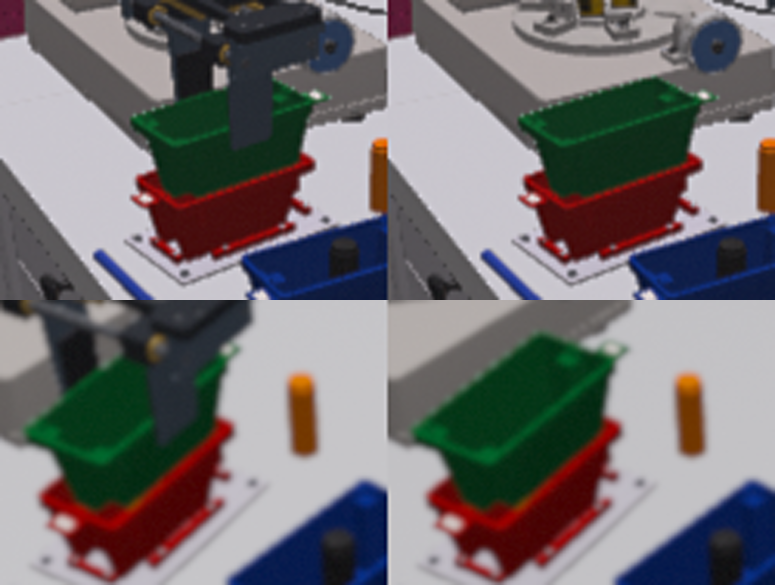

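```bash
python3 -m handwheel '[[1,[39,0,6.5],[0,0,0]],[1,[39,0,6.5],[0,0,0]],[1,[39,0,6.5],[0,0,0]],[1,[39,0,6.5],[0,0,0]],[1,[0,0,0],[-7,0,0]],[1,[0,0,0],[-7,0,0]],[1,[0,0,0],[-7,0,0]],[1,[0,0,0],[-7,0,0]],[1,[0,0,0],[-7,0,0]],[1,[0,0,0],[-7,0,0]]]'
python3 - <<'E'
from h import *
save('side','x.png');save('side','x.png')
s=env.state();print(s['time_s'],s['ee_pos'],s['ee_rot'],s['force'])
C,im=save('wrist','w27.png');pickle.dump((C,im),open('w27.pkl','wb'))
E
```

```text
time_s: 42.63
ee_pos: [427.2, 8.9, 224.6]
ee_rot: [-132.2, 0.2, -170.9]
force: [0.4, -0.2, -1.2]
gripper_width: 91.4
42.7333 [426.61019282   7.40384697 221.10833184] [-132.17719342   -0.26628801 -171.09506821] [0.01618697 0.89142668 0.08176213]
```

View pics/w27.png

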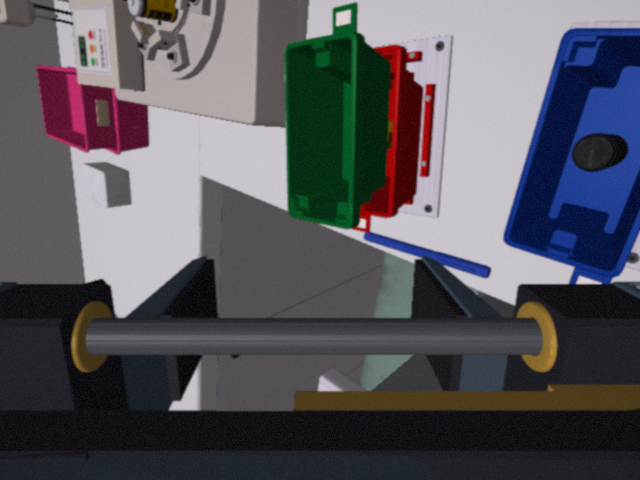

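```bash
cat > t2.py <<'E'
from h import *
from scipy.optimize import minimize
C,im=pickle.load(open('w27.pkl','rb'))
o=cv2.resize(im[0:240,270:460,::-1],None,fx=3,fy=3,interpolation=cv2.INTER_CUBIC)
K=C[0].copy(); S=np.array([[3,0,-270*3],[0,3,0],[0,0,1.]]); C3=(S@K,C[1])
cv2.imwrite('pics/o27a.png',o[:600])
draw_tray(o,C3,(478.4,103.8,60,9.1),-21,(0,255,255)); draw_tray(o,C3,(478.4,103.8,5,189.1),0,(255,255,0)); poly(o,C3,pose((481,104,5,9.1),box(156,90,0)),(255,0,255))
cv2.imwrite('pics/o27.png',o[:600])
E
python3 t2.py
```

```text
(no output)
```

View pics/o27a.png

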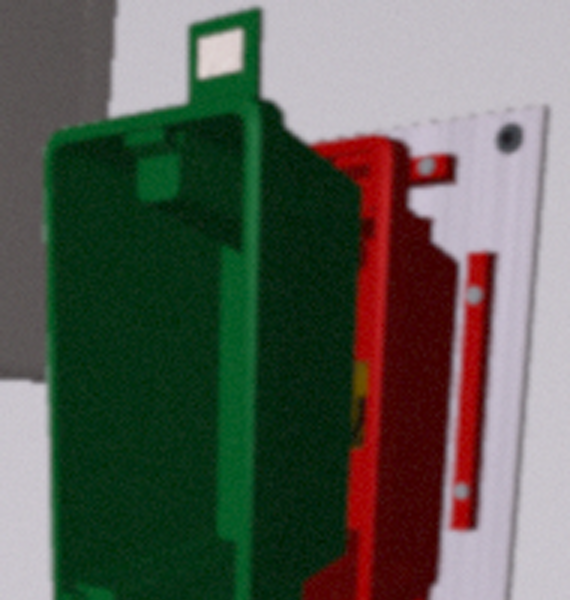

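View pics/o27.png

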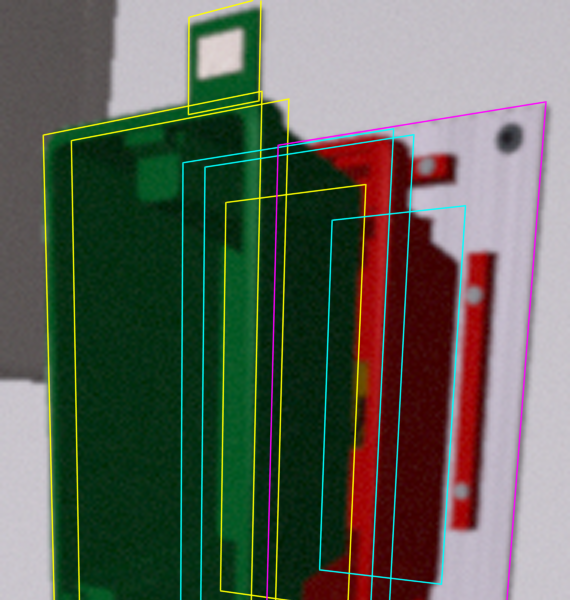

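```bash
python3 - <<'E'
from h import *
C,im=save('scene','scene28.png'); print(env.state()['time_s']); print(env.job_done())
E
```

```text
42.8333
the job is handed in; nothing more can be done
None
```

View pics/scene28.png

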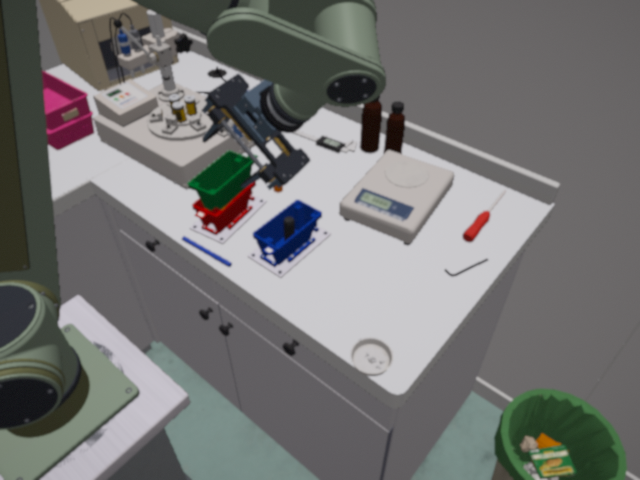

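I handed the job in at 42.8 s with everything in place. I set the blue tray in the blue locator, then the red tray in the red locator. Then the black cell went into the blue tray, the yellow cell into the red tray, and the green tray onto the red one, turned half round.

**Trays home:** the last camera fits put the trays flat on the plates at 5 mm. The blue tray sits 2 to 3 mm off centre and the red about 2.5 mm, both within the 4 mm of play.

**Cells:** the black cell is upright in the blue tray. The yellow was upright in the red tray before stacking and shows in the gap under the green tray.

**Green tray:** it met the ledges at the expected height, about 60 mm. It did not visibly shift when released. In a closer oblique wrist view it was level to within about 1.5 mm end to end.

**Checks that disagreed:** a rough tilt fit from the two distant cameras gave the green tray at 56 mm with a 2.5° tilt. The same fit gave 5 to 11° of tilt for the tray while the gripper held it level, so I did not rely on it. One red fit from a partly hidden view differed by about 1 mm.

**Bystanders:** the dish and the marker pen look unmoved in the last scene picture.

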